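# Clear the stage and park the document camera

## Task

Pack up the document camera: lift the open dish of steel grinding balls off its stage, carry it level so that no ball gets out, and set it down gently, wholly on the round green mat. Then push the leaning telescopic column fully home by the knob at its top, the thin inner tube first and the middle tube after it. Do not bang or lean on the camera head, and leave the tip box, tube rack and bottle alone.

Things in the scene. Friction and masses are not known exactly. Their poses are not given: they have to be found in the camera images.
- visualiser: Document camera, fixed to the bench: grey stage plate 270 x 180 x 16 mm, black field on its front part, white housing (70 x 100 mm, top 42 mm up) on the rear, and a telescopic column of three tubes (outer 32 mm, middle 26 mm, inner 19 mm across) leaning forward over the stage. Origin: centre of the plate's underside; z up; front (roughly towards the robot) is -x.
- tube_foot (a point): Start of the column's axis, at x 95, y 0, z 30 mm of the visualiser. z axis: up along the column, which leans 30 degrees from vertical to the front: (-0.5, 0, 0.866) in the visualiser's frame. The outer tube is fixed; its 40 mm black collar ends 135 mm along the axis.
- knob_top (a point): Centre of the flat top of the black rubber knob (32 mm across, 30 mm long, orange line) at the upper end of the inner tube, on the column's axis, 195 mm + both joint values from the foot; 199 mm above the bench when all is home. z axis: up along the column. A push down the axis here slides the inner tube in first (about 5 N) and, once that is home, the middle tube (about 11 N).
- middle_collar (a point): Centre of the top of the middle tube's blue collar (35 mm across, 18 mm long), on the column's axis, 153 mm + the middle joint value from the foot. The inner tube's black foot (30 mm across) sits on it when the inner tube is home.
- inner_tube (a joint): How far the thin steel inner tube, with knob and camera, stands out of the middle tube, m: 0 = fully home, at most 0.08, at the start 0.045 to 0.07. Held by about 5 N of friction wherever it is left.
- middle_tube (a joint): How far the aluminium middle tube stands out of the outer tube, m: 0 = fully home, at most 0.08, at the start 0.045 to 0.07. Held by about 11 N of friction wherever it is left.
- camera_head: White level camera head 60 x 55 x 28 mm, black lens 14 mm long below it, on a bracket just below the knob, 57 mm in front of the column. Its lens starts 180 to 220 mm above the bench over the dish: no room there for a gripper pointing straight down, but one tilted about 35 degrees comes in under it from the front. Origin: centre of the white box; axes as the visualiser's.
- dish_mid (a point): Open round white porcelain dish with straight upright walls, 60 mm across, 38 mm high, wall 3 mm, floor 4 mm, about 0.11 kg; starts on the black field of the stage (its underside 16 mm above the bench). This point is on its axis half-way up, 19 mm above its underside; z up.
- ball1_center (a point): Centre of a loose polished steel ball, 15 mm across, 14 g, rolling freely in the dish.
- ball2_center (a point): Centre of a loose polished steel ball, 15 mm across, 14 g, rolling freely in the dish.
- ball3_center (a point): Centre of a loose polished steel ball, 15 mm across, 14 g, rolling freely in the dish.
- mat_top (a point): Centre of the top of the flat round green mat, 110 mm across and 4 mm thick, fixed to the bench, left or right of the document camera.
- tip_box: Bystander: closed box of pipette tips with a blue lid, 85 x 122 x 63 mm high, loose. Origin: centre of its underside.
- tube_rack: Bystander: green rack with small capped tubes, 70 x 130 x 46 mm high, loose. Origin: centre of its underside.
- reagent: Bystander: amber bottle with a blue cap, 62 mm across, 125 mm high, loose. Origin: centre of its underside.
Not all that is in view belongs to the job. There is more than one size of the part that bears mat_top; the job needs the smallest.

How it is judged:
On the way, in this order (a step that is already met when the one before it is completed fails the run):
1. the dish stands level and let go on the mat, with all three balls in it (horizontal distance between dish_mid and mat_top below 0.025 m and z of dish_mid in the frame of mat_top between 0.016 and 0.022 m and angle between dish_mid's own z axis and vertical below 0.08 rad and contact force between the fingers and dish below 0.05 N and horizontal distance between each of ball1_center, ball2_center, ball3_center and dish_mid below 0.026 m and z of ball1_center in the frame of dish_mid between -0.019 and 0.01 m and z of ball2_center in the frame of dish_mid between -0.019 and 0.01 m and z of ball3_center in the frame of dish_mid between -0.019 and 0.01 m and linear speed of dish below 0.02 m/s), for 0.2 s.
2. the inner tube is fully home while the middle tube still stands out (value of joint inner_tube below 0.003 m and value of joint middle_tube above 0.015 m), for 0.1 s.
3. the middle tube is fully home too (value of joint each of inner_tube, middle_tube below 0.003 m), for 0.2 s.
At the end, for the whole second after the job is handed in: Inner and middle tube both within 3 mm of fully home; the dish at rest, let go, level within 5 degrees, wholly on the mat (its centre within 25 mm of the mat's); all three balls in it (all of step 1 and all of step 3); the robot touches nothing.
It fails at once if the dish is tipped more than 20 degrees or a ball gets out of it (angle between dish_mid's own z axis and vertical above 0.35 rad or horizontal distance between any of ball1_center, ball2_center, ball3_center and dish_mid above 0.045 m).
It fails at once if the dish is dropped (let go and falling more than about 10 mm) (contact force between the fingers and dish below 0.05 N and linear speed of dish above 0.45 m/s).
It fails at once if the middle tube is pushed in more than 10 mm while the inner tube still stands out (distance of middle_collar from where it was at the start of the episode above 0.01 m and value of joint inner_tube above 0.005 m).
It fails at once if the camera head is hit or leant on (over 10 N) (contact force between anything else and camera_head above 10 N).
It fails at once if the tip box, tube rack or bottle is moved more than 20 mm or tipped over (distance of any of tip_box, tube_rack, reagent from where it was at the start of the episode above 0.02 m or angle between any of tip_box, tube_rack, reagent's own z axis and vertical above 0.3 rad).
It also fails if it takes over 59 s, if anything falls off the work surface, if the arm or the gripper's body presses on something with over 40 N, if the wrist force passes 120 N, or if a joint passes its speed limit or range.

## Robot

A 6-joint arm with a two-finger parallel gripper is mounted at the origin on the work surface. World frame = base frame: x ahead of the robot, y to its left, z up, the work surface at z = 0. Lengths are in m, angles in rad, forces in N, time in s.
With the tool pointing down it reaches from about 0.35 to 0.925 m from the base axis. Payload 6.4 kg.
Tool frame: the origin (TCP) lies at the very end of the fingers, on their centre line; the grasp point (between the pads) lies 19 mm behind it; z points along the fingers, y is the line along which they close (so a half turn about z gives the same grasp; the last joint's range is limited). The gripper opens to 85 mm and grips with 20 to 120 N. Pads are 22 mm wide; open, the fingers measure 114 mm over their backs; the gripper's body (76 mm by 85 mm) begins 54 mm behind the grasp point. The pads swing forward as they close: fully open they stand 13 mm farther back than shut.
Start: joints at [-1.495, 0.245, 1.558, -0, 1.339, -0.174], TCP at [0.161, -0.63, 0.198] pointing down, gripper open.
Joint ranges: [-3.13, 3.13], [-1.02, 2.26], [0.13, 2.54], [-0.95, 4.09], [0.21, 2.88], [-2.74, 2.74]. Speed limits (rad/s): [2.57, 2.57, 3.14, 3.14, 3.14, 3.14].

## Interface

Orientations are given as a unit quaternion [w, x, y, z].
In Python, from bench import ctrl gives the robot as it stands. The module is installed in compiled form; this text tells all that it offers.
- The arm moves only by the tool arm_command, never from a script. Its argument "deltas" is a list of rows, each an object of numbers: "wx", "wy", "wz": the turn, a rotation vector about the tool's x, y, z in rad; "tx", "ty", "tz": the shift along the tool's x, y, z in m; "jaw": the opening, from 0 (shut) to 1 (fully open). A call has 1 to 12 rows; each row shifts and turns the commanded pose from where the row before left it, along the tool's axes as they then stand; what a row does not reach is not made up. A row lasts 1/12 s, in which the tool goes at most 41.7 mm and 7.16 degrees, less where a joint would pass 70% of its speed; a pose out of reach is approached as far as the arm can. A call is refused whole if a number of a shift passes 0.0417 or a number of a turn 0.125, either way. A call with a gripper value outside its range is refused whole. The fingers move at their own pace and stop on an object; "squeeze" is the grip in N (left out, the last holds). Time passes only in rows, so rows that do not move let the fingers close. It gives the time, the measured TCP pose, the force, the opening and the grip force at its end, in the units of the state.
- ctrl.observe(): the state, without advancing time (a new reading comes with each control period).
- ctrl.get_image(name): name is "scene" or "top" or "wrist"; returns a dict with "image" (480x640x3 uint8, red, green, blue), "depth" (480x640 float32, m along the optical axis (not along the pixel's ray), 0 where there is no reading), "K" (3x3 intrinsics, pixels), "pose" (4x4, takes a point from camera to world coordinates). Camera axes: x right, y down, z forward; pixel columns grow to the right and rows downward; lengths in m; the calibration is good to about 2 mm. A picture is of the moment at which its call begins.
- ctrl.sign_off(): hands the job in; it is judged then, once.
The state is a dict: "t": time; "joint_positions": joint angles; "qvel": joint speeds; "joint_torque": joint torques, N m; "tcp_pos": TCP position; "tcp_rot": TCP orientation; "wrist_force": force on the tool from outside, world axes, zero at the start; "torque": the same for the moment, N m; "width": finger opening in m; "grasp_force": force on a finger pad.
Only numpy, scipy, OpenCV 4.12 (cv2) and the standard library are available. Lean on these libraries where they do the work, as an engineer would, in place of code of your own. Each camera call takes 0.05 s, during which the arm holds its last target. There are 200 camera calls.

## Working session

There is one attempt and no reset: what is moved stays moved. The work goes in short steps, Python scripts to look and compute and a tool call to move; the robot and the scene stay as the last step left them, time stands still between calls to the robot, and variables do not carry over. Pictures are saved under pics/ and viewed, at most 12 in all, crops included, and the job is handed in when it is done.

Besides the shell and the picture viewer there is one more tool, called as a command line: name --argument value ..., lists and objects as JSON in quotes. arm_command: Moves the arm, as the interface text tells. Its arguments: {"type":"object","properties":{"deltas":{"type":"array","items":{"type":"object","properties":{"wx":{"type":"number"},"wy":{"type":"number"},"wz":{"type":"number"},"tx":{"type":"number"},"ty":{"type":"number"},"tz":{"type":"number"},"jaw":{"type":"number"}}}},"squeeze":{"type":"number"}},"required":["deltas"]}

```bash
mkdir -p pics; cat > h.py <<'E'
import numpy as np, cv2
from bench import ctrl
def grab(n,f=None):
    d=ctrl.get_image(n); np.savez(f'{n}.npz',**d)
    if f: cv2.imwrite('pics/'+f,d['image'][...,::-1])
    return d
def world(d):
    K=d['K'];z=d['depth'];v,u=np.mgrid[:480,:640]
    P=np.stack([(u-K[0,2])/K[0,0]*z,(v-K[1,2])/K[1,1]*z,z],-1)
    W=P@d['pose'][:3,:3].T+d['pose'][:3,3]; W[z==0]=np.nan
    return W
E
python3 - <<'E'
from h import *
a=grab('scene','s1.png');b=grab('top','t1.png')
print(a['pose'],b['pose'],ctrl.observe())
E
```

```text
[[ 0.63689627  0.51559477 -0.57317116  1.2437751 ]
 [ 0.77073275 -0.4434516   0.45751689 -0.53009655]
 [-0.01828035 -0.73315258 -0.67981844  1.0018446 ]
 [ 0.          0.          0.          1.        ]] [[-0.10927672 -0.97216737  0.20724191  0.31470578]
 [-0.99400697  0.10749511 -0.01987332  0.07781929]
 [-0.00295729 -0.20817159 -0.97808785  1.20781265]
 [ 0.          0.          0.          1.        ]] {'t': 0.1, 'joint_positions': array([-1.49511191e+00,  2.45745031e-01,  1.55890374e+00,  1.71115620e-05,
        1.33867091e+00, -1.74092739e-01]), 'qvel': array([-0.00039262, -0.00345802, -0.00228352, -0.00040433, -0.00110832,
       -0.00046597]), 'joint_torque': array([-1.64291100e-05, -4.30676544e+01, -3.27126467e+01, -1.36419771e-04,
        2.87957817e-03,  6.07501804e-06]), 'tcp_pos': array([ 0.16064475, -0.62926487,  0.19738379]), 'tcp_rot': array([-8.62058667e-04,  9.92211428e-01,  1.24562175e-01,  5.07858327e-05]), 'wrist_force': array([ 0.1873435 ,  0.07597206, -0.37867612]), 'torque': array([-0.01948339,  0.03576312,  0.00754248]), 'grasp_force': 0.0, 'width': 0.08567598367213507}
```

View pics/s1.png

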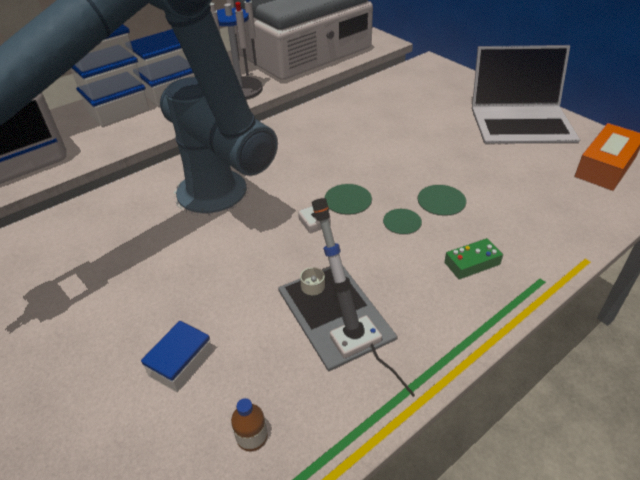

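View pics/t1.png

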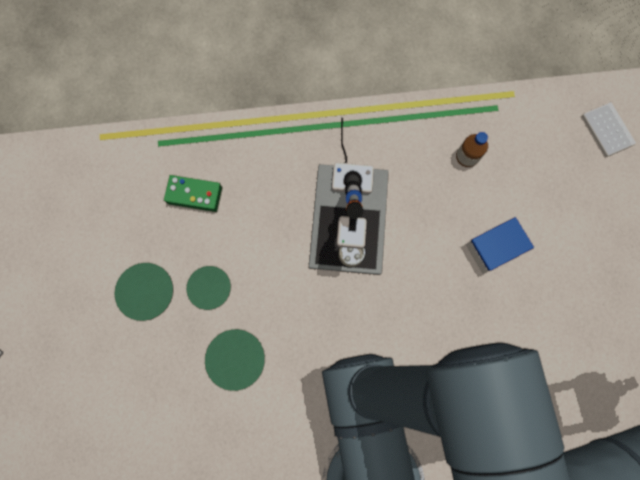

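Scene view: dish at (313,281), knob at (320,208), and three green mats at (348,198), (402,221) and (442,199). In the top view the mats are at (144,291), (209,288) and (235,359). The one at (209,288) looks smallest, and I'll confirm that by measuring. The dish is at (351,256), partly under the camera head at (352,232). The green rack at (193,193) can't be confused with a mat.

```bash
python3 - <<'E'
from h import *
np.set_printoptions(precision=4,suppress=True)
L=lambda n:dict(np.load(n+'.npz'))
a,b=L('scene'),L('top');A,B=world(a),world(b)
for d,W,n in((a,A,'s'),(b,B,'t')):
    h=cv2.cvtColor(d['image'],cv2.COLOR_RGB2HSV).astype(int)
    m=((h[...,0]>55)&(h[...,0]<90)&(h[...,1]>70)&(np.abs(W[...,2])<.03)).astype(np.uint8)
    k,lab,st,_=cv2.connectedComponentsWithStats(m)
    for i in range(1,k):
        if st[i,4]>300:
            p=W[lab==i]; c,r=cv2.minEnclosingCircle(p[:,:2].astype(np.float32)); print(n,'mat',st[i],np.array(c),'diam',2*r,np.median(p[:,2]))
# plate: z 10..22 around
W=B;z=W[...,2]
m=(np.abs(z-.016)<.005)&(np.abs(W[...,1])<.3)&(W[...,0]>.35)
m=m.astype(np.uint8);k,lab,st,_=cv2.connectedComponentsWithStats(m);i=1+np.argmax(st[1:,4])
p=W[lab==i][:,:2].astype(np.float32);r=cv2.minAreaRect(p);print('plate',r,cv2.boxPoints(r))
c=np.array(r[0])
for W,n in((A,'s'),(B,'t')):
    q=W.reshape(-1,3);q=q[np.linalg.norm(q[:,:2]-c,axis=1)<.19]
    s=q[(q[:,2]>.045)&(q[:,2]<.06)&(q[:,0]<c[0]+.02)]
    print(n,'rim z50-56',len(s),s.min(0),s.max(0),cv2.minEnclosingCircle(s[:,:2].astype(np.float32)))
    s=q[(q[:,2]>.17)]; print('high',s[:,2].max(), s[s[:,2]>s[:,2].max()-.012].mean(0))
    for lo in np.arange(.17,.34,.012):
        t=s[(s[:,2]>lo)&(s[:,2]<lo+.012)]
        if len(t)>3: print(round(lo,3),len(t),t.min(0)[:2],t.max(0)[:2])
# crops
im=[b['image'][220:360,90:290],b['image'][150:290,290:430],a['image'][190:370,260:400]]
cv2.imwrite('pics/c1.png',np.hstack([cv2.resize(x,(260,400),interpolation=cv2.INTER_CUBIC) if x.shape[1]<200 else cv2.resize(x,(280,400)) for x in im])[...,::-1])
E
```

```text
s mat [326 185  45  28 993] [0.3085 0.2888] diam 0.14296536147594452 0.003960363791401411
s mat [ 419  186   46   28 1021] [0.4942 0.4965] diam 0.14047497510910034 0.0037822022599682814
s mat [384 209  37  24 665] [0.4847 0.3401] diam 0.10801257938146591 0.002611227278141781
s mat [ 408  279  137  113 1181] [0.8727 0.2073] diam 0.48415422439575195 -0.0007573393180393406
s mat [ 293  388  117   92 1160] [ 0.8693 -0.1843] diam 0.2964240610599518 -0.0004944981712804442
t mat [ 158  106  340   40 1741] [0.874  0.0013] diam 0.8966768383979797 0.000993523093034021
t mat [ 115  264   57   56 2485] [0.4913 0.498 ] diam 0.13940630853176117 0.005784870516977403
t mat [ 187  267   43   42 1393] [0.4837 0.3409] diam 0.10483698546886444 0.0044634813541397644
t mat [ 206  330   58   60 2716] [0.3062 0.2901] diam 0.13887067139148712 0.005798686452337165
plate ((0.6161145567893982, -0.02163303643465042), (0.17992615699768066, 0.270984411239624), 78.62385559082031) [[ 0.4655 -0.0831]
 [ 0.7312 -0.1366]
 [ 0.7667  0.0398]
 [ 0.501   0.0933]]
s rim z50-56 160 [ 0.4945 -0.0472  0.045 ] [0.5558 0.0137 0.
[... 659 characters left out ...]
m z50-56 74 [ 0.4929 -0.044   0.0453] [0.5347 0.0145 0.0595] ((0.5210822820663452, -0.014729549176990986), 0.02977961115539074)
high 0.3169783793936737 [ 0.558  -0.0095  0.3096]
0.17 12 [ 0.6343 -0.0345] [ 0.6447 -0.013 ]
0.182 8 [ 0.6336 -0.0322] [ 0.6367 -0.0165]
0.206 36 [ 0.5973 -0.0363] [ 0.6252 -0.0026]
0.218 96 [ 0.4952 -0.0348] [0.6201 0.0214]
0.23 45 [ 0.4947 -0.0262] [0.6063 0.0277]
0.242 669 [ 0.495  -0.0351] [0.601  0.0278]
0.254 123 [ 0.5026 -0.0283] [0.5932 0.0242]
0.266 14 [ 0.5427 -0.0135] [0.5502 0.0009]
0.278 16 [ 0.5632 -0.0244] [0.5853 0.0053]
0.29 44 [ 0.5413 -0.0261] [0.58   0.0055]
0.302 195 [ 0.54   -0.0243] [0.5735 0.0058]
0.314 15 [ 0.5586 -0.0212] [ 0.5675 -0.003 ]
```

View pics/c1.png

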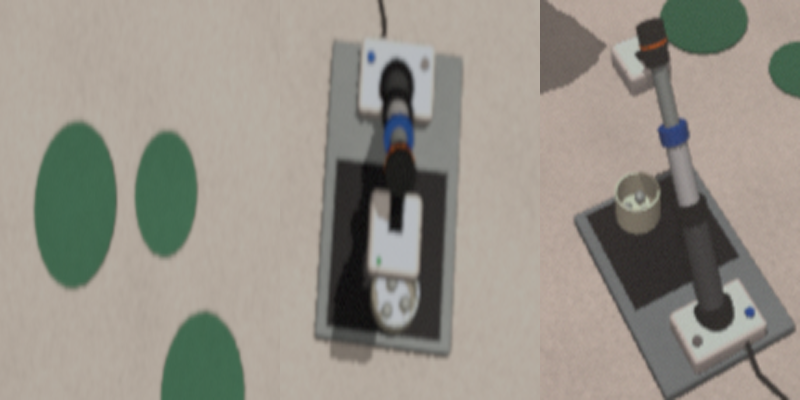

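The mat at (209,288) measures about 105 mm across and the other two about 140 mm, so it's the 110 mm one, centred at (0.484, 0.340). The crop shows the dish with three balls under the head. It's at about (0.524, -0.016). Moving to in front of it.

arm_command --deltas '[{"tx": 0.0223,"ty": -0.0294,"tz": 0.002,"jaw": 1},{"tx": 0.0223,"ty": -0.0294,"tz": 0.002,"jaw": 1},{"tx": 0.0223,"ty": -0.0294,"tz": 0.002,"jaw": 1},{"tx": 0.0223,"ty": -0.0294,"tz": 0.002,"jaw": 1},{"tx": 0.0223,"ty": -0.0294,"tz": 0.002,"jaw": 1},{"tx": 0.0223,"ty": -0.0294,"tz": 0.002,"jaw": 1},{"tx": 0.0223,"ty": -0.0294,"tz": 0.002,"jaw": 1},{"tx": 0.0223,"ty": -0.0294,"tz": 0.002,"jaw": 1},{"tx": 0.0223,"ty": -0.0294,"tz": 0.002,"jaw": 1},{"tx": 0.0223,"ty": -0.0294,"tz": 0.002,"jaw": 1},{"tx": 0.0223,"ty": -0.0294,"tz": 0.002,"jaw": 1},{"tx": 0.0223,"ty": -0.0294,"tz": 0.002,"jaw": 1}]'

```text
schema error: expected keys wx, wy, wz, tx, ty, tz, jaw
```

arm_command --deltas '[{"tx": 0.0223,"ty": -0.0294,"tz": 0.002},{"tx": 0.0223,"ty": -0.0294,"tz": 0.002},{"tx": 0.0223,"ty": -0.0294,"tz": 0.002},{"tx": 0.0223,"ty": -0.0294,"tz": 0.002},{"tx": 0.0223,"ty": -0.0294,"tz": 0.002},{"tx": 0.0223,"ty": -0.0294,"tz": 0.002},{"wz": 0.12},{"wz": 0.12},{"jaw": 1}]'

```text
schema error: expected keys wx, wy, wz, tx, ty, tz, jaw
```

```bash
cat >> h.py <<'E'
from scipy.spatial.transform import Rotation as R
np.set_printoptions(precision=4,suppress=True)
def cur():
    s=ctrl.observe();return s,np.array(s['tcp_pos']),R.from_quat(np.roll(s['tcp_rot'],-1))
def todo(P,az,tilt,P0=None):
    """total tool-frame shift (present axes) and turn to P with z tilted by tilt toward azimuth az"""
    s,p,r=cur()
    h=np.array([np.cos(az),np.sin(az),0]);z=h*np.sin(tilt)-np.array([0,0,np.cos(tilt)])
    y=np.array([np.sin(az),-np.cos(az),0]);T=R.from_matrix(np.c_[np.cross(y,z),y,z])
    print('t',s['t'],'p',p,'q',s['joint_positions'],'F',s['wrist_force'],'w',s['width'])
    print('R',r.as_matrix())
    print('turn',(r.inv()*T).as_rotvec(),'shift(cur)',r.inv().apply(np.array(P)-p),'shift(final)',T.inv().apply(np.array(P)-p))
E
python3 - <<'E'
from h import *
todo([.46,-.016,.135],0,.611)
E
```

```text
t 0.1 p [ 0.1606 -0.6293  0.1974] q [-1.4951  0.2457  1.5589  0.      1.3387 -0.1741] F [ 0.1873  0.076  -0.3787] w 0.08567598367213507
R [[ 0.969   0.2472 -0.0001]
 [ 0.2472 -0.969   0.0017]
 [ 0.0003 -0.0017 -1.    ]]
turn [-0.078   0.6077  0.2414] shift(cur) [ 0.4416 -0.5201  0.0634] shift(final) [ 0.2094 -0.6133  0.2228]
```

arm_command --deltas '[{"tx": 0.0223,"ty": -0.0294,"tz": 0.002,"wx": 0,"wy": 0,"wz": 0,"jaw": 1},{"tx": 0.0223,"ty": -0.0294,"tz": 0.002,"wx": 0,"wy": 0,"wz": 0,"jaw": 1},{"tx": 0.0223,"ty": -0.0294,"tz": 0.002,"wx": 0,"wy": 0,"wz": 0,"jaw": 1},{"tx": 0.0223,"ty": -0.0294,"tz": 0.002,"wx": 0,"wy": 0,"wz": 0,"jaw": 1},{"tx": 0.0223,"ty": -0.0294,"tz": 0.002,"wx": 0,"wy": 0,"wz": 0,"jaw": 1},{"tx": 0.0223,"ty": -0.0294,"tz": 0.002,"wx": 0,"wy": 0,"wz": 0,"jaw": 1},{"tx": 0.0223,"ty": -0.0294,"tz": 0.002,"wx": 0,"wy": 0,"wz": 0,"jaw": 1},{"tx": 0.0223,"ty": -0.0294,"tz": 0.002,"wx": 0,"wy": 0,"wz": 0,"jaw": 1},{"tx": 0.0223,"ty": -0.0294,"tz": 0.002,"wx": 0,"wy": 0,"wz": 0,"jaw": 1},{"tx": 0.0223,"ty": -0.0294,"tz": 0.002,"wx": 0,"wy": 0,"wz": 0,"jaw": 1},{"tx": 0.0223,"ty": -0.0294,"tz": 0.002,"wx": 0,"wy": 0,"wz": 0,"jaw": 1},{"tx": 0.0223,"ty": -0.0294,"tz": 0.002,"wx": 0,"wy": 0,"wz": 0,"jaw": 1}]'

```text
t: 1.1
tcp_pos: [0.3329, -0.22, 0.174]
tcp_rot: [-0.0, 0.992, 0.124, 0.0]
wrist_force: [0.4, -0.9, -0.1]
width: 0.0852
grasp_force: 0.0
```

arm_command --deltas '[{"tx": 0.0223,"ty": -0.0294,"tz": 0.002,"wx": 0,"wy": 0,"wz": 0,"jaw": 1},{"tx": 0.0223,"ty": -0.0294,"tz": 0.002,"wx": 0,"wy": 0,"wz": 0,"jaw": 1},{"tx": 0.0223,"ty": -0.0294,"tz": 0.002,"wx": 0,"wy": 0,"wz": 0,"jaw": 1},{"tx": 0.0223,"ty": -0.0294,"tz": 0.002,"wx": 0,"wy": 0,"wz": 0,"jaw": 1},{"tx": 0.0223,"ty": -0.0294,"tz": 0.002,"wx": 0,"wy": 0,"wz": 0,"jaw": 1},{"tx": 0.0223,"ty": -0.0294,"tz": 0.002,"wx": 0,"wy": 0,"wz": 0,"jaw": 1},{"tx": 0,"ty": 0,"tz": 0,"wx": 0,"wy": 0,"wz": 0.12,"jaw": 1},{"tx": 0,"ty": 0,"tz": 0,"wx": 0,"wy": 0,"wz": 0.12,"jaw": 1},{"tx": 0,"ty": 0,"tz": 0,"wx": 0,"wy": 0,"wz": 0,"jaw": 1}]'

```text
t: 1.85
tcp_pos: [0.4186, -0.0168, 0.1619]
tcp_rot: [-0.0, 1.0, 0.005, -0.0]
wrist_force: [-0.3, -0.1, -0.6]
width: 0.0852
grasp_force: 0.0
```

```bash
python3 - <<'E'
from h import *
todo([.46,-.016,.135],0,.611)
E
```

```text
t 1.85 p [ 0.4186 -0.0168  0.1619] q [-0.3123 -0.2958  2.1565 -0.      1.2819  1.2484] F [-0.2964 -0.1461 -0.6067] w 0.08515700641225327
R [[ 0.9999  0.0101 -0.0009]
 [ 0.0101 -0.9999  0.0003]
 [-0.0009 -0.0003 -1.    ]]
turn [-0.0033  0.6119  0.0097] shift(cur) [ 0.0415 -0.0004  0.0269] shift(final) [ 0.0185 -0.0008  0.0458]
```

arm_command --deltas '[{"tx": 0,"ty": 0,"tz": 0,"wx": 0,"wy": 0.122,"wz": 0.002,"jaw": 1},{"tx": 0,"ty": 0,"tz": 0,"wx": 0,"wy": 0.122,"wz": 0.002,"jaw": 1},{"tx": 0,"ty": 0,"tz": 0,"wx": 0,"wy": 0.122,"wz": 0.002,"jaw": 1},{"tx": 0,"ty": 0,"tz": 0,"wx": 0,"wy": 0.122,"wz": 0.002,"jaw": 1},{"tx": 0,"ty": 0,"tz": 0,"wx": 0,"wy": 0.122,"wz": 0.002,"jaw": 1},{"tx": 0.009,"ty": 0,"tz": 0.023,"wx": 0,"wy": 0,"wz": 0,"jaw": 1},{"tx": 0.009,"ty": 0,"tz": 0.023,"wx": 0,"wy": 0,"wz": 0,"jaw": 1},{"tx": 0,"ty": 0,"tz": 0,"wx": 0,"wy": 0,"wz": 0,"jaw": 1}]'

```text
t: 2.52
tcp_pos: [0.4744, -0.0189, 0.1385]
tcp_rot: [-0.002, 0.956, 0.001, 0.292]
wrist_force: [-0.7, -0.4, -1.4]
width: 0.0855
grasp_force: 0.0
```

```bash
python3 - <<'E'
from h import *
w=grab('wrist','w1.png');grab('scene')
W=world(w);q=W.reshape(-1,3)
s=q[(q[:,2]>.046)&(q[:,2]<.06)&(np.hypot(q[:,0]-.524,q[:,1]+.016)<.04)]
print(len(s))
if len(s): print(s.min(0),s.max(0),cv2.minEnclosingCircle(s[:,:2].astype(np.float32)))
todo([.535,-.016,.0265],0,.611)
E
```

```text
1080
[ 0.4938 -0.0423  0.046 ] [0.553  0.0163 0.0565] ((0.5235788822174072, -0.013224815018475056), 0.030090278014540672)
t 2.6167 p [ 0.4738 -0.0186  0.1402] q [-0.4311 -0.5558  2.4666  0.3718  0.7161  0.9207] F [-0.2147  0.2109 -0.1437] w 0.08517593399672063
R [[ 0.8282  0.0024  0.5604]
 [-0.0003 -1.      0.0047]
 [ 0.5605 -0.0041 -0.8282]]
turn [-0.0047  0.0161 -0.0004] shift(cur) [-0.0131 -0.002   0.1285] shift(final) [-0.0152 -0.0026  0.1282]
```

View pics/w1.png

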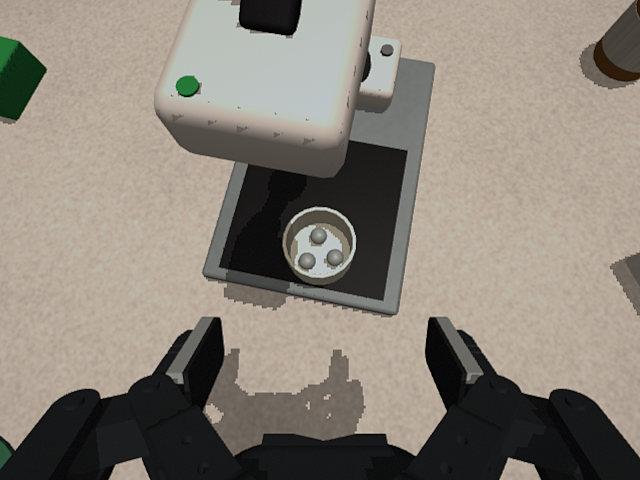

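Wrist view: the dish is at (319,244) with three balls, centred between the open fingers. The camera head fills the upper left, above the approach line. I'll check how close the wrist camera comes to the head before going in.

```bash
python3 - <<'E'
from h import *
w=np.load('wrist.npz');s,p,r=cur()
T=np.array([.5343,-.0145,.0263])
print('cam',w['pose'][:3,3],'at grasp',w['pose'][:3,3]+T-p,'tool',r.inv().apply(w['pose'][:3,3]-p))
q=world(w).reshape(-1,3);q=q[(q[:,2]>.19)&(q[:,2]<.3)&(q[:,0]>.45)]
print('head',len(q),q.min(0),q.max(0),np.percentile(q,[2,98],axis=0))
todo(T,0,.611)
E
```

```text
cam [ 0.4457 -0.0189  0.331 ] at grasp [ 0.5061 -0.0147  0.2171] tool [ 0.0836 -0.0006 -0.1738]
head 31690 [ 0.45   -0.0676  0.19  ] [0.5481 0.0312 0.2575] [[ 0.4958 -0.0294  0.2299]
 [ 0.5387  0.0251  0.2549]]
t 2.6167 p [ 0.4738 -0.0186  0.1402] q [-0.4311 -0.5558  2.4666  0.3718  0.7161  0.9207] F [-0.2147  0.2109 -0.1437] w 0.08517593399672063
R [[ 0.8282  0.0024  0.5604]
 [-0.0003 -1.      0.0047]
 [ 0.5605 -0.0041 -0.8282]]
turn [-0.0047  0.0161 -0.0004] shift(cur) [-0.0138 -0.0035  0.1283] shift(final) [-0.0159 -0.0041  0.128 ]
```

The wrist camera would end up where the head is at 35° tilt. I'll use about 49° instead, which clears it with margin.

arm_command --deltas '[{"tx": -0.008,"ty": -0.0013,"tz": 0.021,"wx": 0,"wy": 0.02,"wz": 0,"jaw": 1},{"tx": -0.008,"ty": -0.0013,"tz": 0.021,"wx": 0,"wy": 0.02,"wz": 0,"jaw": 1},{"tx": -0.008,"ty": -0.0013,"tz": 0.021,"wx": -0.005,"wy": 0.02,"wz": 0,"jaw": 1},{"tx": 0,"ty": 0,"tz": 0,"wx": 0,"wy": 0.065,"wz": 0,"jaw": 1},{"tx": 0,"ty": 0,"tz": 0,"wx": 0,"wy": 0.065,"wz": 0,"jaw": 1},{"tx": 0,"ty": 0,"tz": 0,"wx": 0,"wy": 0.065,"wz": 0,"jaw": 1},{"tx": 0,"ty": 0,"tz": 0,"wx": 0,"wy": 0,"wz": 0,"jaw": 1}]'

```text
t: 3.2
tcp_pos: [0.5117, -0.0143, 0.077]
tcp_rot: [-0.002, 0.918, 0.001, 0.396]
wrist_force: [-0.6, 0.3, 0.3]
width: 0.0853
grasp_force: 0.0
```

```bash
python3 - <<'E'
from h import *
w=grab('wrist');q=world(w).reshape(-1,3)
s=q[(q[:,2]>.046)&(q[:,2]<.06)&(np.hypot(q[:,0]-.524,q[:,1]+.016)<.04)]
print(len(s),s.min(0),s.max(0),cv2.minEnclosingCircle(s[:,:2].astype(np.float32)))
todo([.538,-.0145,.0305],0,.85)
E
```

```text
2039 [ 0.4936 -0.0426  0.046 ] [0.5536 0.0165 0.0568] ((0.5235733985900879, -0.012885158881545067), 0.030144579708576202)
t 3.25 p [ 0.5115 -0.0143  0.0771] q [-0.4311 -0.3142  2.538   1.1244  0.3473  0.1643] F [-0.6393  0.33    0.1447] w 0.08579449423920261
R [[ 0.688   0.0028  0.7257]
 [-0.0003 -1.      0.0041]
 [ 0.7258 -0.003  -0.6879]]
turn [-0.0041  0.0379 -0.0004] shift(cur) [-0.0156  0.0004  0.0513] shift(final) [-0.0175  0.0002  0.0507]
```

arm_command --deltas '[{"tx": -0.004,"ty": 0,"tz": 0.0125,"wx": -0.002,"wy": 0,"wz": 0,"jaw": 1},{"tx": -0.004,"ty": 0,"tz": 0.0125,"wx": -0.002,"wy": 0,"wz": 0,"jaw": 1},{"tx": -0.004,"ty": 0,"tz": 0.0125,"wx": 0,"wy": 0,"wz": 0,"jaw": 1},{"tx": -0.004,"ty": 0,"tz": 0.0135,"wx": 0,"wy": 0,"wz": 0,"jaw": 1},{"tx": 0,"ty": 0,"tz": 0,"wx": 0,"wy": 0,"wz": 0,"jaw": 1}]'

```text
t: 3.67
tcp_pos: [0.5377, -0.0137, 0.0293]
tcp_rot: [-0.001, 0.919, 0.0, 0.394]
wrist_force: [-0.1, 0.0, -0.7]
width: 0.0857
grasp_force: 0.0
```

```bash
python3 - <<'E'
from h import *
grab('wrist','w2.png')
todo([.5375,-.0138,.030],0,.812)
E
```

```text
t 3.7167 p [ 0.5376 -0.0137  0.0301] q [-0.3913 -0.0585  2.4605  1.6811  0.2834 -0.3914] F [-0.9841 -0.5581 -0.826 ] w 0.08532717066085393
R [[ 0.6885  0.0008  0.7252]
 [-0.0003 -1.      0.0015]
 [ 0.7252 -0.0012 -0.6885]]
turn [-0.0015  0.0007 -0.0003] shift(cur) [-0.0002  0.0001 -0.    ] shift(final) [-0.0002  0.0001 -0.    ]
```

View pics/w2.png

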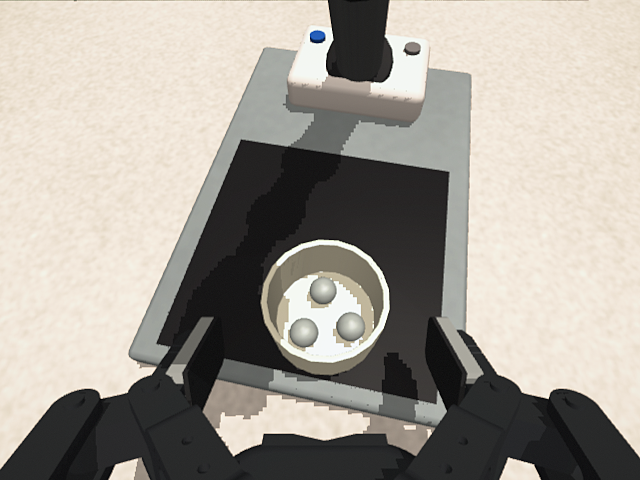

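arm_command --deltas '[{"tx": 0.0028,"ty": 0,"tz": 0.0029,"wx": 0,"wy": 0,"wz": 0,"jaw": 0.9},{"tx": 0,"ty": 0,"tz": 0,"wx": 0,"wy": 0,"wz": 0,"jaw": 0.82},{"tx": 0,"ty": 0,"tz": 0,"wx": 0,"wy": 0,"wz": 0,"jaw": 0.77},{"tx": 0,"ty": 0,"tz": 0,"wx": 0,"wy": 0,"wz": 0,"jaw": 0.74},{"tx": 0,"ty": 0,"tz": 0,"wx": 0,"wy": 0,"wz": 0,"jaw": 0.71},{"tx": 0,"ty": 0,"tz": 0,"wx": 0,"wy": 0,"wz": 0,"jaw": 0.69},{"tx": 0,"ty": 0,"tz": 0,"wx": 0,"wy": 0,"wz": 0,"jaw": 0.66},{"tx": 0,"ty": 0,"tz": 0,"wx": 0,"wy": 0,"wz": 0,"jaw": 0.6},{"tx": 0,"ty": 0,"tz": 0,"wx": 0,"wy": 0,"wz": 0,"jaw": 0.5},{"tx": 0,"ty": 0,"tz": 0,"wx": 0,"wy": 0,"wz": 0,"jaw": 0.5}]' --squeeze 30

```text
t: 4.55
tcp_pos: [0.5421, -0.0138, 0.0307]
tcp_rot: [-0.001, 0.918, -0.0, 0.396]
wrist_force: [-7.7, 0.4, 8.5]
width: 0.0499
grasp_force: 26.2
```

The opening is 50 mm, less than the dish's 60 mm, so the pads hold it behind its centre. Opening gently and looking.

arm_command --deltas '[{"tx": 0,"ty": 0,"tz": 0,"wx": 0,"wy": 0,"wz": 0,"jaw": 0.7},{"tx": 0,"ty": 0,"tz": 0,"wx": 0,"wy": 0,"wz": 0,"jaw": 0.8},{"tx": 0,"ty": 0,"tz": 0,"wx": 0,"wy": 0,"wz": 0,"jaw": 0.8}]'

```text
t: 4.8
tcp_pos: [0.5418, -0.014, 0.0301]
tcp_rot: [-0.0, 0.919, -0.0, 0.395]
wrist_force: [0.8, 0.0, -0.7]
width: 0.0685
grasp_force: 0.0
```

```bash
python3 - <<'E'
from h import *
w=grab('wrist','w3.png');q=world(w).reshape(-1,3)
s=q[(q[:,2]>.046)&(q[:,2]<.06)&(np.hypot(q[:,0]-.53,q[:,1]+.014)<.045)]
print(len(s),s.min(0),s.max(0),cv2.minEnclosingCircle(s[:,:2].astype(np.float32)))
todo([.5375,-.0138,.030],0,.812)
E
```

```text
3696 [ 0.4941 -0.0477  0.046 ] [0.5543 0.0214 0.06  ] ((0.5166704058647156, -0.013459255918860435), 0.037782661616802216)
t 4.85 p [ 0.5418 -0.014   0.0301] q [-0.3863 -0.047   2.4503  1.6948  0.2793 -0.4012] F [-0.1986 -0.1863  0.7285] w 0.0681094912803849
R [[ 0.688  -0.0003  0.7257]
 [-0.0006 -1.      0.0001]
 [ 0.7257 -0.0005 -0.688 ]]
turn [-0.0001 -0.0001 -0.0006] shift(cur) [-0.003  -0.0002 -0.003 ] shift(final) [-0.003  -0.0002 -0.003 ]
```

View pics/w3.png

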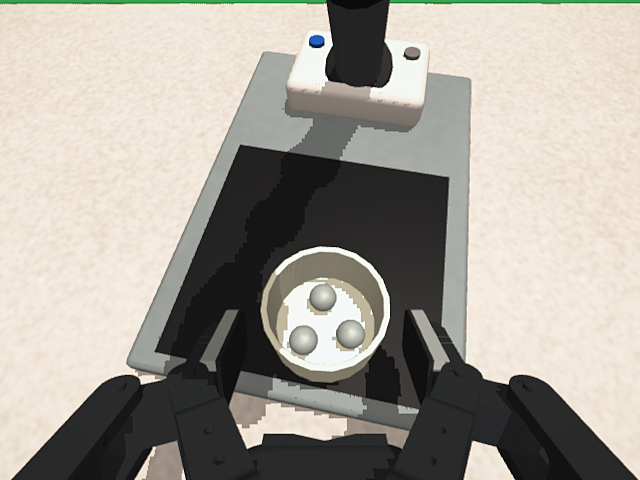

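The dish hasn't moved, and the pads at (230,340) and (425,340) lie well behind its centre. I'll measure the pad tips with depth.

```bash
python3 - <<'E'
from h import *
w=np.load('wrist.npz');W=world(w);s,p,r=cur()
m=(w['depth']>0)&(w['depth']<.21)
T=r.inv().apply((W-p).reshape(-1,3)).reshape(W.shape)
for u0,u1 in((200,248),(400,450)):
    q=T[300:375,u0:u1].reshape(-1,3);q=q[np.isfinite(q).all(1)&(np.abs(q[:,1])<.06)&(np.abs(q[:,1])>.031)&(q[:,0]>-.02)&(q[:,0]<.02)]
    # drop stage points
    ww=r.apply(q)+p;q=q[ww[:,2]>.022];ww=ww[ww[:,2]>.022]
    print(len(q),np.percentile(q,[1,50,99],axis=0),'\nworld',np.percentile(ww,[1,50,99],axis=0))
for px in((240,314),(236,318),(412,314),(418,320),(438,360),(215,365)):
    print(px,T[px[1],px[0]],W[px[1],px[0]])
E
```

```text
2612 [[-0.01   -0.0478 -0.0851]
 [ 0.008  -0.0364 -0.0622]
 [ 0.0117 -0.0348 -0.0417]] 
world [[0.4878 0.0208 0.0549]
 [0.5002 0.0224 0.0777]
 [0.5164 0.0338 0.0971]]
2614 [[-0.0099  0.0329 -0.0852]
 [ 0.008   0.0345 -0.0622]
 [ 0.0117  0.046  -0.0418]] 
world [[ 0.4878 -0.06    0.0546]
 [ 0.5001 -0.0485  0.0777]
 [ 0.5163 -0.047   0.097 ]]
(240, 314) [ 0.0107 -0.035  -0.0488] [0.5137 0.021  0.0715]
(236, 318) [ 0.0109 -0.0358 -0.0523] [0.5113 0.0218 0.0739]
(412, 314) [ 0.0103  0.0345 -0.0481] [ 0.5139 -0.0485  0.0707]
(418, 320) [ 0.0101  0.0359 -0.0524] [ 0.5106 -0.0499  0.0735]
(438, 360) [ 0.0105  0.036  -0.0781] [ 0.4923 -0.0501  0.0914]
(215, 365) [ 0.0074 -0.0374 -0.0765] [0.4913 0.0234 0.0881]
```

The finger tips are about 40 mm behind the reported TCP, which fits the rim-edge grip I just got. Advancing about 37 mm more along the tool axis.

arm_command --deltas '[{"tx": 0,"ty": 0,"tz": 0,"wx": 0,"wy": 0,"wz": 0,"jaw": 1},{"tx": -0.003,"ty": 0,"tz": 0,"wx": 0,"wy": 0,"wz": 0,"jaw": 1},{"tx": 0,"ty": 0,"tz": 0.009,"wx": 0,"wy": 0,"wz": 0,"jaw": 1},{"tx": 0,"ty": 0,"tz": 0.009,"wx": 0,"wy": 0,"wz": 0,"jaw": 1},{"tx": 0,"ty": 0,"tz": 0.009,"wx": 0,"wy": 0,"wz": 0,"jaw": 1},{"tx": 0,"ty": 0,"tz": 0,"wx": 0,"wy": 0,"wz": 0,"jaw": 1}]'

```text
t: 5.35
tcp_pos: [0.5595, -0.014, 0.0085]
tcp_rot: [-0.0, 0.919, -0.0, 0.394]
wrist_force: [0.4, 0.1, -0.3]
width: 0.0856
grasp_force: 0.0
```

```bash
python3 - <<'E'
from h import *
w=grab('wrist','w4.png');W=world(w);s,p,r=cur()
T=r.inv().apply((W-p).reshape(-1,3)).reshape(W.shape)
for sg in(-1,1):
    m=np.isfinite(T).all(-1)&(T[...,1]*sg>.037)&(T[...,1]*sg<.052)&(T[...,0]>.004)&(T[...,0]<.014)&(W[...,2]>.03)
    print(m.sum(),np.percentile(T[m],[1,50,99.5],axis=0),W[m][np.argmax(T[m][:,2])])
q=W.reshape(-1,3);s=q[(q[:,2]>.05)&(q[:,2]<.057)&(np.hypot(q[:,0]-.524,q[:,1]+.014)<.034)]
print(len(s),s.min(0),s.max(0),cv2.minEnclosingCircle(s[:,:2].astype(np.float32)))
todo([.5665,-.014,.0025],0,.812)
E
```

```text
4106 [[ 0.0042 -0.0516 -0.1144]
 [ 0.0108 -0.0454 -0.0888]
 [ 0.0137 -0.0379 -0.0483]] [0.53   0.0298 0.0448]
4348 [[ 0.0043  0.0373 -0.1139]
 [ 0.0108  0.0442 -0.0888]
 [ 0.0135  0.0519 -0.0488]] [ 0.53   -0.056   0.0445]
4214 [ 0.4945 -0.0432  0.05  ] [0.5537 0.0162 0.0561] ((0.5243813395500183, -0.013475684449076653), 0.03015119582414627)
t 5.4 p [ 0.5591 -0.0139  0.0087] q [-0.3664  0.0704  2.3973  1.9342  0.2821 -0.6344] F [ 1.5357 -1.1208 -0.2926] w 0.08552158272757326
R [[ 0.6888 -0.0003  0.7249]
 [-0.001  -1.      0.0005]
 [ 0.7249 -0.0011 -0.6888]]
turn [-0.0005  0.001  -0.001 ] shift(cur) [0.0006 0.0001 0.0096] shift(final) [0.0006 0.0001 0.0096]
```

View pics/w4.png

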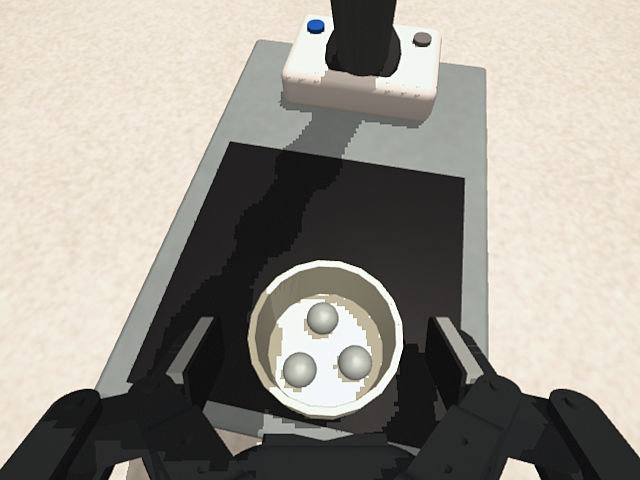

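arm_command --deltas '[{"tx": 0,"ty": 0,"tz": 0.009,"wx": 0,"wy": 0,"wz": 0,"jaw": 0.92},{"tx": 0,"ty": 0,"tz": 0,"wx": 0,"wy": 0,"wz": 0,"jaw": 0.82},{"tx": 0,"ty": 0,"tz": 0,"wx": 0,"wy": 0,"wz": 0,"jaw": 0.77},{"tx": 0,"ty": 0,"tz": 0,"wx": 0,"wy": 0,"wz": 0,"jaw": 0.74},{"tx": 0,"ty": 0,"tz": 0,"wx": 0,"wy": 0,"wz": 0,"jaw": 0.71},{"tx": 0,"ty": 0,"tz": 0,"wx": 0,"wy": 0,"wz": 0,"jaw": 0.69},{"tx": 0,"ty": 0,"tz": 0,"wx": 0,"wy": 0,"wz": 0,"jaw": 0.66},{"tx": 0,"ty": 0,"tz": 0,"wx": 0,"wy": 0,"wz": 0,"jaw": 0.6},{"tx": 0,"ty": 0,"tz": 0,"wx": 0,"wy": 0,"wz": 0,"jaw": 0.5},{"tx": 0,"ty": 0,"tz": 0,"wx": 0,"wy": 0,"wz": 0,"jaw": 0.5}]' --squeeze 35

```text
t: 6.23
tcp_pos: [0.5659, -0.0141, 0.0038]
tcp_rot: [-0.0, 0.918, -0.0, 0.395]
wrist_force: [-5.9, -1.2, 6.8]
width: 0.0589
grasp_force: 35.9
```

arm_command --deltas '[{"tx": 0.0015,"ty": 0,"tz": -0.0014,"wx": 0,"wy": 0,"wz": 0,"jaw": 0.5},{"tx": 0.0022,"ty": 0,"tz": -0.0021,"wx": 0,"wy": 0,"wz": 0,"jaw": 0.5},{"tx": 0.0022,"ty": 0,"tz": -0.0021,"wx": 0,"wy": 0,"wz": 0,"jaw": 0.5},{"tx": 0.0022,"ty": 0,"tz": -0.0021,"wx": 0,"wy": 0,"wz": 0,"jaw": 0.5},{"tx": 0.0022,"ty": 0,"tz": -0.0021,"wx": 0,"wy": 0,"wz": 0,"jaw": 0.5},{"tx": 0.001,"ty": 0,"tz": -0.001,"wx": 0,"wy": 0,"wz": 0,"jaw": 0.5},{"tx": 0,"ty": 0,"tz": 0,"wx": 0,"wy": 0,"wz": 0,"jaw": 0.5}]'

```text
t: 6.82
tcp_pos: [0.5657, -0.014, 0.0191]
tcp_rot: [-0.0, 0.919, -0.0, 0.395]
wrist_force: [1.1, -0.1, -0.8]
width: 0.0588
grasp_force: 37.7
```

```bash
cat >> h.py <<'E'
def rim(W,c,zlo,zhi,rad=.035):
    "fit plane to upper rim points"
    q=W.reshape(-1,3);q=q[(q[:,2]>zlo)&(q[:,2]<zhi)&(np.hypot(q[:,0]-c[0],q[:,1]-c[1])<rad)]
    cc,rr=cv2.minEnclosingCircle(q[:,:2].astype(np.float32)); cc=np.array(cc)
    d=q[:,:2]-cc;th=np.arctan2(d[:,1],d[:,0]);pts=[]
    for k in range(24):
        m=(th>=-np.pi+k*np.pi/12)&(th<-np.pi+(k+1)*np.pi/12)&(np.hypot(*d.T)>.025)
        if m.sum()>3: pts.append(q[m][q[m][:,2]>=np.percentile(q[m][:,2],85)].mean(0))
    pts=np.array(pts);A=np.c_[pts[:,:2]-cc,np.ones(len(pts))]
    s=np.linalg.lstsq(A,pts[:,2],rcond=None)[0]
    print('rim c',cc,'r',rr,'slope x,y',s[:2],'z',s[2],len(pts)); return cc,s
E
python3 - <<'E'
from h import *
w=grab('wrist','w5.png');W=world(w);rim(W,(.524,-.014),.055,.075)
todo([.5665,-.014,.0145],0,.812)
E
```

```text
rim c [ 0.524 -0.014] r 0.0350588858127594 slope x,y [-0.0206  0.001 ] z 0.07070862204108011 24
t 6.8667 p [ 0.5656 -0.014   0.0189] q [-0.3595  0.0514  2.3861  1.8474  0.2687 -0.539 ] F [ 0.1161  0.6367 -1.6345] w 0.058825047778655506
R [[ 0.6879 -0.0002  0.7258]
 [-0.0004 -1.      0.    ]
 [ 0.7258 -0.0003 -0.6879]]
turn [-0.     -0.0003 -0.0004] shift(cur) [-0.0026  0.      0.0036] shift(final) [-0.0026  0.      0.0036]
```

View pics/w5.png

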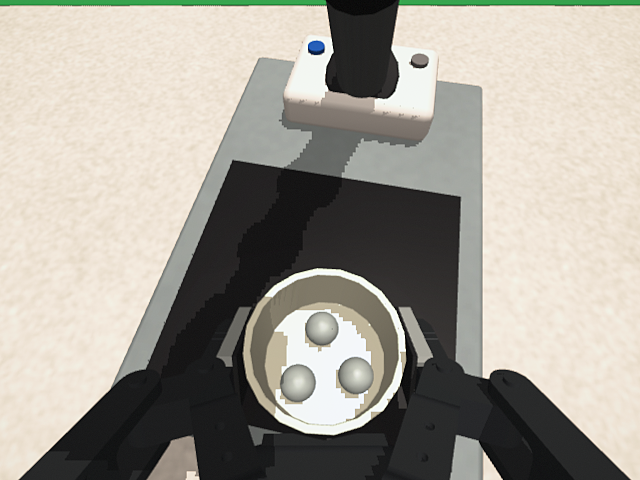

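The dish is lifted about 16 mm and level within 1.2°, with all three balls inside at (321,327), (298,382) and (355,375). I'll swing it left about the base axis, which keeps the wrist posture, at moderate speed.

arm_command --deltas '[{"tx": 0,"ty": -0.0028,"tz": 0,"wx": 0.0036,"wy": 0,"wz": -0.0034,"jaw": 0.5},{"tx": 0,"ty": -0.0057,"tz": 0.0001,"wx": 0.0073,"wy": 0,"wz": -0.0069,"jaw": 0.5},{"tx": 0,"ty": -0.0085,"tz": 0.0001,"wx": 0.0109,"wy": 0,"wz": -0.0103,"jaw": 0.5},{"tx": 0.0001,"ty": -0.0113,"tz": 0.0001,"wx": 0.0145,"wy": 0,"wz": -0.0138,"jaw": 0.5},{"tx": 0.0001,"ty": -0.0113,"tz": 0.0001,"wx": 0.0145,"wy": 0,"wz": -0.0138,"jaw": 0.5},{"tx": 0.0001,"ty": -0.0113,"tz": 0.0001,"wx": 0.0145,"wy": 0,"wz": -0.0138,"jaw": 0.5},{"tx": 0.0001,"ty": -0.0113,"tz": 0.0001,"wx": 0.0145,"wy": 0,"wz": -0.0138,"jaw": 0.5},{"tx": 0.0001,"ty": -0.0113,"tz": 0.0001,"wx": 0.0145,"wy": 0,"wz": -0.0138,"jaw": 0.5},{"tx": 0.0001,"ty": -0.0113,"tz": 0.0001,"wx": 0.0145,"wy": 0,"wz": -0.0138,"jaw": 0.5},{"tx": 0.0001,"ty": -0.0113,"tz": 0.0001,"wx": 0.0145,"wy": 0,"wz": -0.0138,"jaw": 0.5},{"tx": 0,"ty": -0.0085,"tz": 0.0001,"wx": 0.0109,"wy": 0,"wz": -0.0103,"jaw": 0.5},{"tx": 0,"ty": -0.0057,"tz": 0.0001,"wx": 0.0073,"wy": 0,"wz": -0.0069,"jaw": 0.5}]'

```text
t: 7.87
tcp_pos: [0.5571, 0.0969, 0.0186]
tcp_rot: [-0.039, 0.914, 0.09, 0.393]
wrist_force: [0.4, 0.2, -1.0]
width: 0.0586
grasp_force: 37.7
```

```bash
python3 - <<'E'
from h import *
s,p,r=cur();W=world(grab('wrist'))
c=p-r.apply([0,0,.058]);print(c);rim(W,c,.055,.08)
todo([.484+.0416*np.cos(.64),.3405+.0416*np.sin(.64),.019],.64,.812)
E
```

```text
[0.5158 0.0887 0.0585]
rim c [0.5161 0.0888] r 0.0350843109190464 slope x,y [-0.0307 -0.0051] z 0.07078949178752007 24
t 7.9167 p [0.5569 0.0973 0.0186] q [-0.1626  0.0514  2.3871  1.8498  0.2697 -0.542 ] F [-0.3586  0.4062 -2.6876] w 0.0592881827850836
R [[ 0.6745  0.1962  0.7117]
 [ 0.1346 -0.9806  0.1428]
 [ 0.7259 -0.0005 -0.6878]]
turn [ 0.3208 -0.0004 -0.3048] shift(cur) [ 0.0097 -0.2706  0.0098] shift(final) [ 0.0886 -0.2387  0.0928]
```

arm_command --deltas '[{"tx": 0.0005,"ty": -0.0057,"tz": 0.0005,"wx": 0.0073,"wy": 0,"wz": -0.0069,"jaw": 0.5},{"tx": 0.001,"ty": -0.0086,"tz": 0.001,"wx": 0.0109,"wy": 0,"wz": -0.0103,"jaw": 0.5},{"tx": 0.0015,"ty": -0.0114,"tz": 0.0016,"wx": 0.0145,"wy": 0,"wz": -0.0138,"jaw": 0.5},{"tx": 0.002,"ty": -0.0115,"tz": 0.0021,"wx": 0.0145,"wy": 0,"wz": -0.0138,"jaw": 0.5},{"tx": 0.002,"ty": -0.0116,"tz": 0.0021,"wx": 0.0145,"wy": 0,"wz": -0.0138,"jaw": 0.5},{"tx": 0.002,"ty": -0.0116,"tz": 0.0021,"wx": 0.0145,"wy": 0,"wz": -0.0138,"jaw": 0.5},{"tx": 0.002,"ty": -0.0117,"tz": 0.0021,"wx": 0.0145,"wy": 0,"wz": -0.0138,"jaw": 0.5},{"tx": 0.002,"ty": -0.0118,"tz": 0.0021,"wx": 0.0145,"wy": 0,"wz": -0.0138,"jaw": 0.5},{"tx": 0.002,"ty": -0.0118,"tz": 0.0021,"wx": 0.0145,"wy": 0,"wz": -0.0138,"jaw": 0.5},{"tx": 0.002,"ty": -0.0119,"tz": 0.0021,"wx": 0.0145,"wy": 0,"wz": -0.0138,"jaw": 0.5},{"tx": 0.0015,"ty": -0.009,"tz": 0.0016,"wx": 0.0109,"wy": 0,"wz": -0.0103,"jaw": 0.5},{"tx": 0.001,"ty": -0.006,"tz": 0.001,"wx": 0.0073,"wy": 0,"wz": -0.0069,"jaw": 0.5}]'

```text
t: 8.92
tcp_pos: [0.5489, 0.2225, 0.0188]
tcp_rot: [-0.08, 0.9, 0.186, 0.387]
wrist_force: [0.3, 0.1, -1.8]
width: 0.0586
grasp_force: 37.8
```

```bash
python3 - <<'E'
from h import *
s,p,r=cur();W=world(grab('wrist'))
c=p-r.apply([0,0,.058]);print(c);rim(W,c,.055,.08)
todo([.484+.042*np.cos(.64),.3405+.042*np.sin(.64),.019],.64,.812)
E
```

```text
[0.5102 0.2058 0.0587]
rim c [0.5101 0.2058] r 0.035046227276325226 slope x,y [-0.0259 -0.0136] z 0.0708830094212839 24
t 8.9667 p [0.5488 0.2229 0.0189] q [ 0.0759  0.1108  2.3207  1.8668  0.2502 -0.5376] F [-0.6793  1.0966 -1.8246] w 0.05838515687755422
R [[ 0.6312  0.3967  0.6665]
 [ 0.2726 -0.9179  0.2882]
 [ 0.7261 -0.0002 -0.6876]]
turn [ 0.1683 -0.0007 -0.1598] shift(cur) [ 0.0194 -0.1433  0.0203] shift(final) [ 0.0416 -0.133   0.0437]
```

arm_command --deltas '[{"tx": 0.0014,"ty": -0.0056,"tz": 0.0015,"wx": 0.0096,"wy": 0,"wz": -0.0092,"jaw": 0.5},{"tx": 0.0021,"ty": -0.0085,"tz": 0.0022,"wx": 0.0145,"wy": 0,"wz": -0.0137,"jaw": 0.5},{"tx": 0.0028,"ty": -0.0113,"tz": 0.003,"wx": 0.0193,"wy": 0,"wz": -0.0183,"jaw": 0.5},{"tx": 0.0028,"ty": -0.0113,"tz": 0.003,"wx": 0.0193,"wy": 0,"wz": -0.0183,"jaw": 0.5},{"tx": 0.0028,"ty": -0.0113,"tz": 0.003,"wx": 0.0193,"wy": 0,"wz": -0.0183,"jaw": 0.5},{"tx": 0.0028,"ty": -0.0113,"tz": 0.003,"wx": 0.0193,"wy": 0,"wz": -0.0183,"jaw": 0.5},{"tx": 0.0028,"ty": -0.0113,"tz": 0.003,"wx": 0.0193,"wy": 0,"wz": -0.0183,"jaw": 0.5},{"tx": 0.0028,"ty": -0.0113,"tz": 0.003,"wx": 0.0193,"wy": 0,"wz": -0.0183,"jaw": 0.5},{"tx": 0.0021,"ty": -0.0085,"tz": 0.0022,"wx": 0.0145,"wy": 0,"wz": -0.0137,"jaw": 0.5},{"tx": 0.0014,"ty": -0.0056,"tz": 0.0015,"wx": 0.0096,"wy": 0,"wz": -0.0092,"jaw": 0.5}]'

```text
t: 9.8
tcp_pos: [0.5327, 0.3231, 0.0186]
tcp_rot: [-0.123, 0.873, 0.286, 0.376]
wrist_force: [-0.4, 0.0, -1.0]
width: 0.0588
grasp_force: 37.8
```

```bash
python3 - <<'E'
from h import *
s,p,r=cur();W=world(grab('wrist'))
c=p-r.apply([0,0,.058]);print(c);rim(W,c,.055,.08)
todo([.484+.042*np.cos(.74),.3405+.042*np.sin(.74),.019],.74,.812)
E
```

```text
[0.4988 0.2981 0.0585]
rim c [0.4987 0.298 ] r 0.03507062420248985 slope x,y [-0.0227 -0.0196] z 0.07078363952433933 24
t 9.85 p [0.5327 0.3233 0.0187] q [ 0.227   0.1774  2.2422  1.7293  0.2955 -0.4539] F [-0.5373  0.8113 -1.6345] w 0.05891237365813504
R [[ 0.5538  0.5926  0.5849]
 [ 0.4075 -0.8055  0.4302]
 [ 0.7261  0.0001 -0.6876]]
turn [ 0.0768 -0.0007 -0.0727] shift(cur) [ 0.009  -0.0471  0.009 ] shift(final) [ 0.0124 -0.0455  0.0126]
```

arm_command --deltas '[{"tx": 0.001,"ty": -0.0046,"tz": 0.0011,"wx": 0.0077,"wy": 0,"wz": -0.0073,"jaw": 0.5},{"tx": 0.0021,"ty": -0.0093,"tz": 0.0022,"wx": 0.0154,"wy": 0,"wz": -0.0145,"jaw": 0.5},{"tx": 0.0021,"ty": -0.0093,"tz": 0.0022,"wx": 0.0154,"wy": 0,"wz": -0.0145,"jaw": 0.5},{"tx": 0.0021,"ty": -0.0093,"tz": 0.0022,"wx": 0.0154,"wy": 0,"wz": -0.0145,"jaw": 0.5},{"tx": 0.0021,"ty": -0.0093,"tz": 0.0022,"wx": 0.0154,"wy": 0,"wz": -0.0145,"jaw": 0.5},{"tx": 0.001,"ty": -0.0046,"tz": 0.0011,"wx": 0.0077,"wy": 0,"wz": -0.0073,"jaw": 0.5},{"tx": -0.0022,"ty": 0,"tz": 0.0021,"wx": 0,"wy": 0,"wz": 0,"jaw": 0.5},{"tx": -0.0036,"ty": 0,"tz": 0.0034,"wx": 0,"wy": 0,"wz": 0,"jaw": 0.5},{"tx": -0.0036,"ty": 0,"tz": 0.0034,"wx": 0,"wy": 0,"wz": 0,"jaw": 0.5},{"tx": -0.0036,"ty": 0,"tz": 0.0034,"wx": 0,"wy": 0,"wz": 0,"jaw": 0.5},{"tx": -0.0022,"ty": 0,"tz": 0.0021,"wx": 0,"wy": 0,"wz": 0,"jaw": 0.5},{"tx": 0,"ty": 0,"tz": 0,"wx": 0,"wy": 0,"wz": 0,"jaw": 0.5}]'

```text
t: 10.85
tcp_pos: [0.5154, 0.3672, -0.0034]
tcp_rot: [-0.142, 0.857, 0.331, 0.368]
wrist_force: [-0.6, 0.1, -1.7]
width: 0.0586
grasp_force: 37.9
```

```bash
python3 - <<'E'
from h import *
s,p,r=cur();w=grab('wrist');W=world(w)
c=p-r.apply([0,0,.058]);print(c);rim(W,c,.035,.06)
todo([.484+.042*np.cos(.74),.3405+.042*np.sin(.74),-.008],.74,.812)
h=cv2.cvtColor(w['image'],cv2.COLOR_RGB2HSV).astype(int)
m=((h[...,0]>55)&(h[...,0]<90)&(h[...,1]>70)&(np.abs(W[...,2])<.02)&(np.hypot(W[...,0]-.484,W[...,1]-.34)<.065))
q=W[m];print(m.sum(),q.min(0),q.max(0),cv2.minEnclosingCircle(q[:,:2].astype(np.float32)),np.median(q[:,2]))
E
```

```text
[0.4843 0.3389 0.0365]
rim c [0.4842 0.3389] r 0.035077646374702454 slope x,y [-0.0196 -0.0258] z 0.04892817499735216 24
t 10.9 p [ 0.5157  0.3673 -0.0029] q [ 0.2946  0.2576  2.2065  1.8205  0.3261 -0.5777] F [-0.022  -0.6106 -1.8635] w 0.058831939285458094
R [[ 0.5101  0.6718  0.5371]
 [ 0.4623 -0.7407  0.4874]
 [ 0.7253 -0.0003 -0.6885]]
turn [ 0.0022  0.0006 -0.0026] shift(cur) [-0.0033 -0.0016  0.0039] shift(final) [-0.0033 -0.0016  0.0039]
5170 [0.4397 0.2962 0.0013] [0.5383 0.3971 0.0066] ((0.4888090193271637, 0.3477924168109894), 0.052356936037540436) 0.0039475712502548
```

arm_command --deltas '[{"tx": -0.0007,"ty": 0,"tz": 0.0007,"wx": 0,"wy": 0,"wz": 0,"jaw": 0.5},{"tx": -0.0007,"ty": 0,"tz": 0.0007,"wx": 0,"wy": 0,"wz": 0,"jaw": 0.5},{"tx": -0.0007,"ty": 0,"tz": 0.0007,"wx": 0,"wy": 0,"wz": 0,"jaw": 0.5},{"tx": -0.0007,"ty": 0,"tz": 0.0007,"wx": 0,"wy": 0,"wz": 0,"jaw": 0.5},{"tx": 0,"ty": 0,"tz": 0,"wx": 0,"wy": 0,"wz": 0,"jaw": 0.5}]'

```text
t: 11.32
tcp_pos: [0.516, 0.3676, -0.0064]
tcp_rot: [-0.142, 0.857, 0.331, 0.369]
wrist_force: [0.2, -0.1, -1.2]
width: 0.059
grasp_force: 37.9
```

arm_command --deltas '[{"tx": -0.0005,"ty": 0,"tz": 0.0004,"wx": 0,"wy": 0,"wz": 0,"jaw": 0.5},{"tx": -0.0005,"ty": 0,"tz": 0.0004,"wx": 0,"wy": 0,"wz": 0,"jaw": 0.5},{"tx": 0,"ty": 0,"tz": 0,"wx": 0,"wy": 0,"wz": 0,"jaw": 0.5}]'

```text
t: 11.57
tcp_pos: [0.5159, 0.3675, -0.0077]
tcp_rot: [-0.142, 0.857, 0.331, 0.369]
wrist_force: [-0.8, -0.5, -1.1]
width: 0.0585
grasp_force: 37.9
```

arm_command --deltas '[{"tx": -0.0005,"ty": 0,"tz": 0.0004,"wx": 0,"wy": 0,"wz": 0,"jaw": 0.5},{"tx": -0.0005,"ty": 0,"tz": 0.0004,"wx": 0,"wy": 0,"wz": 0,"jaw": 0.5},{"tx": 0,"ty": 0,"tz": 0,"wx": 0,"wy": 0,"wz": 0,"jaw": 0.5}]'

```text
t: 11.82
tcp_pos: [0.5162, 0.3678, -0.0081]
tcp_rot: [-0.143, 0.857, 0.331, 0.369]
wrist_force: [-1.4, -2.0, 3.5]
width: 0.0587
grasp_force: 38.3
```

Contact at 3.5 N. Releasing gradually.

arm_command --deltas '[{"tx": 0,"ty": 0,"tz": 0,"wx": 0,"wy": 0,"wz": 0,"jaw": 0.64},{"tx": 0,"ty": 0,"tz": 0,"wx": 0,"wy": 0,"wz": 0,"jaw": 0.68},{"tx": 0,"ty": 0,"tz": 0,"wx": 0,"wy": 0,"wz": 0,"jaw": 0.71},{"tx": 0,"ty": 0,"tz": 0,"wx": 0,"wy": 0,"wz": 0,"jaw": 0.75},{"tx": 0,"ty": 0,"tz": 0,"wx": 0,"wy": 0,"wz": 0,"jaw": 0.85},{"tx": 0,"ty": 0,"tz": 0,"wx": 0,"wy": 0,"wz": 0,"jaw": 1},{"tx": 0,"ty": 0,"tz": 0,"wx": 0,"wy": 0,"wz": 0,"jaw": 1}]'

```text
t: 12.4
tcp_pos: [0.5159, 0.3675, -0.0089]
tcp_rot: [-0.142, 0.857, 0.331, 0.369]
wrist_force: [0.4, 1.0, -0.1]
width: 0.0852
grasp_force: 0.0
```

```bash
python3 - <<'E'
from h import *
s,p,r=cur();W=world(grab('wrist','w6.png'))
c=p-r.apply([0,0,.058]);print(c);rim(W,c,.035,.06,.033)
todo(p-r.apply([0,0,.12]),.74,.812)
E
```

```text
[0.4847 0.3392 0.031 ]
rim c [0.4854 0.3414] r 0.03005441091954708 slope x,y [-0.0054 -0.0053] z 0.04267877296830321 24
t 12.45 p [ 0.5159  0.3675 -0.0089] q [ 0.2947  0.2749  2.2034  1.863   0.3304 -0.6228] F [ 0.0672 -0.1718  0.3801] w 0.08563713370878692
R [[ 0.5093  0.672   0.5375]
 [ 0.4622 -0.7405  0.4878]
 [ 0.7259  0.     -0.6878]]
turn [ 0.0022 -0.0003 -0.0021] shift(cur) [ 0.    0.   -0.12] shift(final) [-0.     -0.0003 -0.12  ]
```

View pics/w6.png

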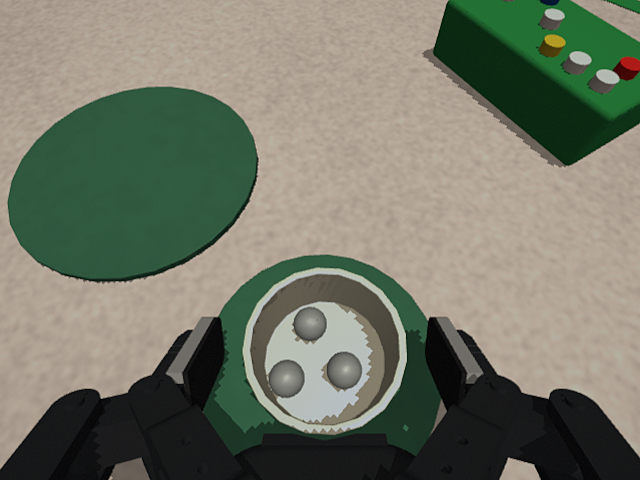

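The dish stands level on the mat with all three balls, under 2 mm off centre (rim centre 0.4854, 0.3414). Retreating along the tool axis, then up.

arm_command --deltas '[{"tx": 0,"ty": 0,"tz": -0.01,"wx": 0,"wy": 0,"wz": 0,"jaw": 1},{"tx": 0,"ty": 0,"tz": -0.02,"wx": 0,"wy": 0,"wz": 0,"jaw": 1},{"tx": 0,"ty": 0,"tz": -0.025,"wx": 0,"wy": 0,"wz": 0,"jaw": 1},{"tx": 0,"ty": 0,"tz": -0.025,"wx": 0,"wy": 0,"wz": 0,"jaw": 1},{"tx": 0.01,"ty": 0,"tz": -0.03,"wx": 0,"wy": 0,"wz": 0,"jaw": 1},{"tx": 0.028,"ty": 0,"tz": -0.027,"wx": 0,"wy": 0,"wz": 0,"jaw": 1},{"tx": 0.028,"ty": 0,"tz": -0.027,"wx": 0,"wy": 0,"wz": 0,"jaw": 0.6},{"tx": 0.028,"ty": 0,"tz": -0.027,"wx": 0,"wy": 0,"wz": 0,"jaw": 0.3},{"tx": 0.028,"ty": 0,"tz": -0.027,"wx": 0,"wy": 0,"wz": 0,"jaw": 0},{"tx": 0.028,"ty": 0,"tz": -0.027,"wx": 0,"wy": 0,"wz": 0,"jaw": 0},{"tx": 0.028,"ty": 0,"tz": -0.027,"wx": 0,"wy": 0,"wz": 0,"jaw": 0},{"tx": 0.028,"ty": 0,"tz": -0.027,"wx": 0,"wy": 0,"wz": 0,"jaw": 0}]'

```text
t: 13.45
tcp_pos: [0.4611, 0.3187, 0.3285]
tcp_rot: [-0.145, 0.856, 0.332, 0.37]
wrist_force: [1.2, 0.5, -1.1]
width: 0.0122
grasp_force: 0.0
```

```bash
python3 - <<'E'
from h import *
todo([.52,.0,.38],-.199,.524)
E
```

```text
t 13.45 p [0.4611 0.3187 0.3285] q [ 0.1998 -0.5728  2.2054  0.529   0.8434  0.811 ] F [ 1.1709  0.4905 -1.0973] w 0.012185975251126795
R [[ 0.5063  0.6751  0.5366]
 [ 0.461  -0.7377  0.4933]
 [ 0.7288 -0.0024 -0.6847]]
turn [-0.5877 -0.2696  0.7378] shift(cur) [-0.0796  0.2747 -0.1609] shift(final) [0.1303 0.3007 0.0158]
```

arm_command --deltas '[{"tx": 0,"ty": 0,"tz": 0,"wx": -0.0653,"wy": -0.03,"wz": 0.082,"jaw": 0},{"tx": 0,"ty": 0,"tz": 0,"wx": -0.0653,"wy": -0.03,"wz": 0.082,"jaw": 0},{"tx": 0,"ty": 0,"tz": 0,"wx": -0.0653,"wy": -0.03,"wz": 0.082,"jaw": 0},{"tx": 0,"ty": 0,"tz": 0,"wx": -0.0653,"wy": -0.03,"wz": 0.082,"jaw": 0},{"tx": 0,"ty": 0,"tz": 0,"wx": -0.0653,"wy": -0.03,"wz": 0.082,"jaw": 0},{"tx": 0,"ty": 0,"tz": 0,"wx": -0.0653,"wy": -0.03,"wz": 0.082,"jaw": 0},{"tx": 0,"ty": 0,"tz": 0,"wx": -0.0653,"wy": -0.03,"wz": 0.082,"jaw": 0},{"tx": 0,"ty": 0,"tz": 0,"wx": -0.0653,"wy": -0.03,"wz": 0.082,"jaw": 0},{"tx": 0,"ty": 0,"tz": 0,"wx": -0.0653,"wy": -0.03,"wz": 0.082,"jaw": 0},{"tx": 0,"ty": 0,"tz": 0,"wx": 0,"wy": 0,"wz": 0,"jaw": 0}]'

```text
t: 14.28
tcp_pos: [0.4615, 0.3205, 0.3253]
tcp_rot: [0.01, 0.962, -0.053, 0.267]
wrist_force: [0.2, 0.8, -0.2]
width: -0.0003
grasp_force: 0.0
```

```bash
python3 - <<'E'
from h import *
todo([.52,.0,.38],-.199,.524)
E
```

```text
t 14.2833 p [0.4615 0.3205 0.3253] q [ 0.5677 -0.2862  1.9252 -0.3643  1.0871  2.3502] F [ 0.1824  0.834  -0.2055] w -0.0003325844620259327
R [[ 0.8516 -0.1064  0.5132]
 [-0.096  -0.9943 -0.0468]
 [ 0.5153 -0.0094 -0.857 ]]
turn [-0.055  -0.0169  0.0748] shift(cur) [ 0.1087  0.3119 -0.0018] shift(final) [0.1318 0.3026 0.013 ]
```

arm_command --deltas '[{"tx": 0.0121,"ty": 0.0347,"tz": 0,"wx": 0,"wy": 0,"wz": 0,"jaw": 0},{"tx": 0.0121,"ty": 0.0347,"tz": 0,"wx": 0,"wy": 0,"wz": 0,"jaw": 0},{"tx": 0.0121,"ty": 0.0347,"tz": 0,"wx": 0,"wy": 0,"wz": 0,"jaw": 0},{"tx": 0.0121,"ty": 0.0347,"tz": 0,"wx": 0,"wy": 0,"wz": 0,"jaw": 0},{"tx": 0.0121,"ty": 0.0347,"tz": 0,"wx": 0,"wy": 0,"wz": 0,"jaw": 0},{"tx": 0.0121,"ty": 0.0347,"tz": 0,"wx": 0,"wy": 0,"wz": 0,"jaw": 0},{"tx": 0.0121,"ty": 0.0347,"tz": 0,"wx": 0,"wy": 0,"wz": 0,"jaw": 0},{"tx": 0.0121,"ty": 0.0347,"tz": 0,"wx": 0,"wy": 0,"wz": 0,"jaw": 0},{"tx": 0.0121,"ty": 0.0347,"tz": 0,"wx": 0,"wy": 0,"wz": 0,"jaw": 0},{"tx": 0,"ty": 0,"tz": 0,"wx": -0.055,"wy": -0.017,"wz": 0.075,"jaw": 0},{"tx": 0,"ty": 0,"tz": 0,"wx": 0,"wy": 0,"wz": 0,"jaw": 0}]'

```text
t: 15.2
tcp_pos: [0.5207, -0.0056, 0.3785]
tcp_rot: [0.027, 0.961, -0.099, 0.258]
wrist_force: [0.5, -0.1, 0.3]
width: 0.0001
grasp_force: 0.0
```

```bash
python3 - <<'E'
from h import *
w=grab('wrist','w7.png');b=grab('top');a=grab('scene')
s,p,r=cur();W=world(w)
T=r.inv().apply((W-p).reshape(-1,3)).reshape(W.shape)
m=np.isfinite(T).all(-1)&(np.abs(T[...,1])<.03)&(np.abs(T[...,0])<.014)&(T[...,2]<0)
print('tip',m.sum(),np.percentile(T[m],[1,50,99,100],axis=0) if m.any() else '')
# knob top plane: points within 4mm of plane near predicted
ax=np.array([-.5*.9803,.5*.1975,.866]);foot=np.array([.6161+.095*.9803,-.0216-.095*.1975,.03])
for n,V in(('w',W),('t',world(b)),('s',world(a))):
    q=V.reshape(-1,3);q=q[np.isfinite(q).all(1)]
    sl=(q-foot)@ax;pe=(q-foot)-np.outer(sl,ax);d=np.linalg.norm(pe,axis=1)
    k=q[(d<.03)&(sl>.27)&(sl<.34)];ks=(k-foot)@ax
    if n=='w': # exclude fingers
        k=k[ks<.335];ks=(k-foot)@ax
    if len(k)<5: print(n,len(k));continue
    h=np.histogram(ks,np.arange(.27,.341,.004));print(n,len(k),h[0])
    top=k[ks>np.percentile(ks,97)-.006] if n!='w' else k[ks>.312]
    if len(top)>3: print(' top s',np.median((top-foot)@ax),'mid',(top.min(0)+top.max(0))/2,'ideal',foot+np.median((top-foot)@ax)*ax)
todo([.539,-.0055,.331],-.199,.524)
E
```

```text
tip 17477 [[-0.0088 -0.0297 -0.1187]
 [ 0.0113  0.0007 -0.0887]
 [ 0.0138  0.0295 -0.0409]
 [ 0.014   0.03   -0.0353]]
w 1693 [   1    0   29   62   39   17   22   85   49   54   55  265 1015    0
    0    0    0]
 top s 0.3186643607495609 mid [ 0.5563 -0.0078  0.3062] ideal [ 0.553  -0.0089  0.306 ]
t 289 [  2   0   2  13  15   2   1  15  10   7   5  49 157  11   0   0   0]
 top s 0.31958130634350634 mid [ 0.5541 -0.009   0.3066] ideal [ 0.5526 -0.0088  0.3068]
s 338 [19 14 27 28 24 28 28 30 28 30 30 44  8  0  0  0  0]
 top s 0.3163114841108706 mid [ 0.5585 -0.0112  0.3071] ideal [ 0.5542 -0.0091  0.3039]
t 15.35 p [ 0.5203 -0.0007  0.3777] q [-0.2299 -0.5223  1.9967  0.0201  1.1431  1.5318] F [-1.0338  0.0356  0.0205] w 6.771991210310277e-05
R [[ 0.8493 -0.193   0.4914]
 [-0.1673 -0.9812 -0.0962]
 [ 0.5007 -0.0005 -0.8656]]
turn [-0.0028 -0.0004  0.0039] shift(cur) [-0.0067  0.0011  0.05  ] shift(final) [-0.0066  0.001   0.0501]
```

View pics/w7.png

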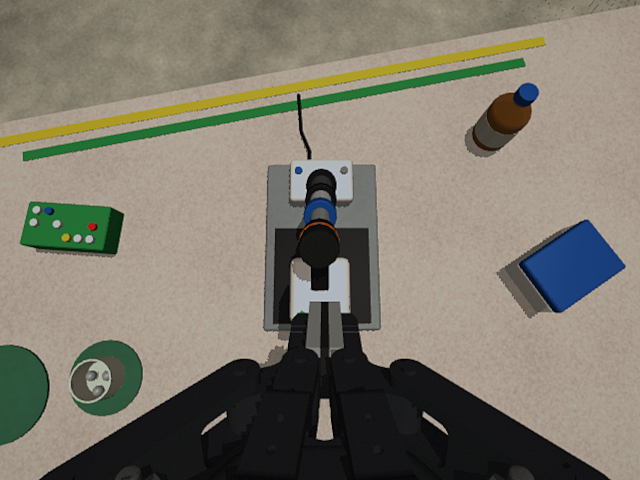

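Wrist view: knob top at (320,245), shut finger tips at (325,303), and the dish on the mat at (95,380). The tips are in line with the knob. Closing most of the roughly 115 mm gap along the axis.

arm_command --deltas '[{"tx": -0.0027,"ty": 0.0005,"tz": 0,"wx": -0.0028,"wy": 0,"wz": 0.004,"jaw": 0},{"tx": -0.0027,"ty": 0.0006,"tz": 0.01,"wx": 0,"wy": 0,"wz": 0,"jaw": 0},{"tx": 0,"ty": 0,"tz": 0.025,"wx": 0,"wy": 0,"wz": 0,"jaw": 0},{"tx": 0,"ty": 0,"tz": 0.025,"wx": 0,"wy": 0,"wz": 0,"jaw": 0},{"tx": 0,"ty": 0,"tz": 0.02,"wx": 0,"wy": 0,"wz": 0,"jaw": 0},{"tx": 0,"ty": 0,"tz": 0.015,"wx": 0,"wy": 0,"wz": 0,"jaw": 0},{"tx": 0,"ty": 0,"tz": 0,"wx": 0,"wy": 0,"wz": 0,"jaw": 0}]'

```text
t: 15.93
tcp_pos: [0.561, -0.0103, 0.2876]
tcp_rot: [0.026, 0.962, -0.097, 0.254]
wrist_force: [-0.5, 0.8, -0.3]
width: -0.0003
grasp_force: 0.0
```

```bash
python3 - <<'E'
from h import *
w=grab('wrist');s,p,r=cur();W=world(w)
T=r.inv().apply((W-p).reshape(-1,3)).reshape(W.shape)
im=w['image'][200:400,210:430]
cv2.imwrite('pics/w8.png',cv2.resize(im,(660,600))[...,::-1])
m=np.isfinite(T).all(-1)&(T[...,2]>-.034)&(T[...,2]<-.01)&(np.hypot(T[...,0],T[...,1])<.03)
q=T[m];print(m.sum());print(np.percentile(q,[0,50,100],axis=0),np.histogram(q[:,2],np.arange(-.034,-.008,.003))[0])
todo([.5721,-.012,.2753],-.199,.524)
E
```

```text
2353
[[-0.0066 -0.017  -0.0201]
 [ 0.0074 -0.0016 -0.018 ]
 [ 0.0178  0.0139 -0.01  ]] [   0    0    0    0  153 1878  191  131]
t 15.9833 p [ 0.5614 -0.0105  0.2901] q [-0.2273 -0.3702  2.0462  0.0159  0.9463  1.539 ] F [0.1766 0.0237 0.3969] w 0.0003606734360651059
R [[ 0.8505 -0.2     0.4864]
 [-0.1736 -0.9798 -0.0993]
 [ 0.4965  0.     -0.8681]]
turn [ 0.0012  0.0045 -0.002 ] shift(cur) [ 0.002  -0.0006  0.0182] shift(final) [ 0.0019 -0.0006  0.0182]
```

View pics/w8.png

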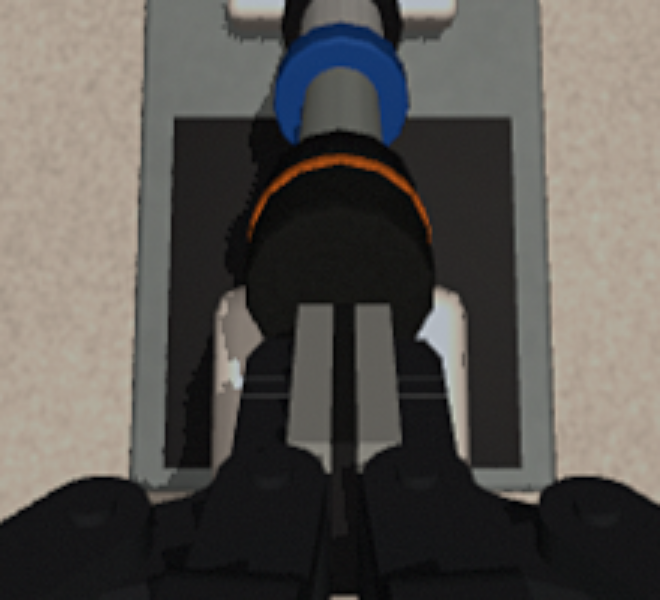

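The crop shows the finger tips over the knob's top face, 2 mm from its centre. I'll correct that, then approach slowly and push.

arm_command --deltas '[{"tx": 0.002,"ty": -0.0015,"tz": 0.005,"wx": 0.001,"wy": 0.004,"wz": 0,"jaw": 0},{"tx": 0,"ty": 0,"tz": 0.006,"wx": 0,"wy": 0,"wz": 0,"jaw": 0},{"tx": 0,"ty": 0,"tz": 0.003,"wx": 0,"wy": 0,"wz": 0,"jaw": 0},{"tx": 0,"ty": 0,"tz": 0.002,"wx": 0,"wy": 0,"wz": 0,"jaw": 0},{"tx": 0,"ty": 0,"tz": 0.002,"wx": 0,"wy": 0,"wz": 0,"jaw": 0},{"tx": 0,"ty": 0,"tz": 0.002,"wx": 0,"wy": 0,"wz": 0,"jaw": 0},{"tx": 0,"ty": 0,"tz": 0.002,"wx": 0,"wy": 0,"wz": 0,"jaw": 0},{"tx": 0,"ty": 0,"tz": 0.002,"wx": 0,"wy": 0,"wz": 0,"jaw": 0}]'

```text
t: 16.65
tcp_pos: [0.5764, -0.0132, 0.2739]
tcp_rot: [0.026, 0.96, -0.098, 0.26]
wrist_force: [-2.6, 2.0, 3.2]
width: 0.0001
grasp_force: 2.0
```

arm_command --deltas '[{"tx": 0,"ty": 0,"tz": 0.003,"wx": 0,"wy": 0,"wz": 0,"jaw": 0},{"tx": 0,"ty": 0,"tz": 0.004,"wx": 0,"wy": 0,"wz": 0,"jaw": 0},{"tx": 0,"ty": 0,"tz": 0.004,"wx": 0,"wy": 0,"wz": 0,"jaw": 0},{"tx": 0,"ty": 0,"tz": 0.004,"wx": 0,"wy": 0,"wz": 0,"jaw": 0},{"tx": 0,"ty": 0,"tz": 0.004,"wx": 0,"wy": 0,"wz": 0,"jaw": 0},{"tx": 0,"ty": 0,"tz": 0.004,"wx": 0,"wy": 0,"wz": 0,"jaw": 0},{"tx": 0,"ty": 0,"tz": 0.004,"wx": 0,"wy": 0,"wz": 0,"jaw": 0},{"tx": 0,"ty": 0,"tz": 0.004,"wx": 0,"wy": 0,"wz": 0,"jaw": 0}]'

```text
t: 17.32
tcp_pos: [0.5919, -0.0163, 0.2465]
tcp_rot: [0.026, 0.96, -0.098, 0.26]
wrist_force: [-2.9, 2.5, 2.6]
width: 0.0
grasp_force: 2.1
```

```bash
python3 - <<'E'
from h import *
w=grab('wrist');s,p,r=cur();W=world(w)
foot=np.array([.6161+.095*.9803,-.0216-.095*.1975,.03]);ax=np.array([-.5*.9803,.5*.1975,.866])
tip=p-r.apply([0,0,.036]);print('tip s',(tip-foot)@ax,'off',(tip-foot)-((tip-foot)@ax)*ax)
T=r.inv().apply((W-p).reshape(-1,3)).reshape(W.shape)
m=np.isfinite(T).all(-1)&(np.abs(T[...,2]+.036)<.008)&(np.hypot(T[...,0],T[...,1])<.03)&(T[...,0]>.012)
print(m.sum(),np.percentile(T[m],[0,50,100],axis=0))
h=cv2.cvtColor(w['image'],cv2.COLOR_RGB2HSV).astype(int)
b=(h[...,0]>100)&(h[...,0]<125)&(h[...,1]>140)&(np.hypot(W[...,0]-.6,W[...,1]+.02)<.06)&(W[...,2]>.1)
q=W[b];print('collar s',b.sum(),np.percentile((q-foot)@ax,[2,50,98]))
todo(p,-.199,.524)
E
```

```text
tip s 0.282731573561268 off [ 0.0035 -0.0004  0.002 ]
68 [[ 0.012  -0.0056 -0.0341]
 [ 0.0123 -0.0011 -0.0305]
 [ 0.0131  0.0048 -0.028 ]]
collar s 1273 [0.203  0.2153 0.328 ]
t 17.3667 p [ 0.5919 -0.0165  0.2458] q [-0.2247 -0.2542  2.0401  0.0155  0.8275  1.5425] F [ 1.2716 -0.2758  0.3508] w 7.094131531608777e-05
R [[ 0.8457 -0.2022  0.4939]
 [-0.175  -0.9794 -0.1012]
 [ 0.5041 -0.0008 -0.8636]]
turn [ 0.0016 -0.0044 -0.0044] shift(cur) [0. 0. 0.] shift(final) [0. 0. 0.]
```

arm_command --deltas '[{"tx": 0,"ty": 0,"tz": 0.003,"wx": 0,"wy": 0,"wz": 0,"jaw": 0},{"tx": 0,"ty": 0,"tz": 0.004,"wx": 0,"wy": 0,"wz": 0,"jaw": 0},{"tx": 0,"ty": 0,"tz": 0.004,"wx": 0,"wy": 0,"wz": 0,"jaw": 0},{"tx": 0,"ty": 0,"tz": 0.004,"wx": 0,"wy": 0,"wz": 0,"jaw": 0},{"tx": 0,"ty": 0,"tz": 0.004,"wx": 0,"wy": 0,"wz": 0,"jaw": 0},{"tx": 0,"ty": 0,"tz": 0.004,"wx": 0,"wy": 0,"wz": 0,"jaw": 0},{"tx": 0,"ty": 0,"tz": 0.004,"wx": 0,"wy": 0,"wz": 0,"jaw": 0},{"tx": 0,"ty": 0,"tz": 0.004,"wx": 0,"wy": 0,"wz": 0,"jaw": 0},{"tx": 0,"ty": 0,"tz": 0.004,"wx": 0,"wy": 0,"wz": 0,"jaw": 0}]'

```text
t: 18.12
tcp_pos: [0.6087, -0.0199, 0.2164]
tcp_rot: [0.026, 0.96, -0.098, 0.259]
wrist_force: [-8.5, 1.9, 6.8]
width: -0.0001
grasp_force: 5.0
```

arm_command --deltas '[{"tx": 0,"ty": 0,"tz": 0.003,"wx": 0,"wy": 0,"wz": 0,"jaw": 0},{"tx": 0,"ty": 0,"tz": 0.003,"wx": 0,"wy": 0,"wz": 0,"jaw": 0},{"tx": 0,"ty": 0,"tz": 0.003,"wx": 0,"wy": 0,"wz": 0,"jaw": 0}]'

```text
t: 18.37
tcp_pos: [0.6131, -0.0208, 0.2086]
tcp_rot: [0.026, 0.96, -0.098, 0.259]
wrist_force: [-8.1, 1.5, 6.9]
width: -0.0001
grasp_force: 4.9
```

```bash
cat > chk.py <<'E'
from h import *
s,p,r=cur()
foot=np.array([.6161+.095*.9803,-.0216-.095*.1975,.03]);ax=np.array([-.5*.9803,.5*.1975,.866])
tip=p-r.apply([0,0,.036]);print('t',s['t'],'tip s',(tip-foot)@ax,'off tool',r.inv().apply((tip-foot)-((tip-foot)@ax)*ax),'F',s['wrist_force'],s['joint_positions'])
E
python3 chk.py
```

```text
t 18.3667 tip s 0.23973877282811534 off tool [ 0.0042 -0.0003  0.    ] F [-8.0781  1.456   6.8854] [-0.2235 -0.1575  2.0284  0.0157  0.7434  1.542 ]
```

Force has gone from about 5 to 11 N, so the inner tube is home and the middle one is moving. Continuing.

arm_command --deltas '[{"tx": 0,"ty": 0,"tz": 0.004,"wx": 0,"wy": 0,"wz": 0,"jaw": 0},{"tx": 0,"ty": 0,"tz": 0.004,"wx": 0,"wy": 0,"wz": 0,"jaw": 0},{"tx": 0,"ty": 0,"tz": 0.004,"wx": 0,"wy": 0,"wz": 0,"jaw": 0},{"tx": 0,"ty": 0,"tz": 0.004,"wx": 0,"wy": 0,"wz": 0,"jaw": 0},{"tx": 0,"ty": 0,"tz": 0.004,"wx": 0,"wy": 0,"wz": 0,"jaw": 0},{"tx": 0,"ty": 0,"tz": 0.004,"wx": 0,"wy": 0,"wz": 0,"jaw": 0},{"tx": 0,"ty": 0,"tz": 0.004,"wx": 0,"wy": 0,"wz": 0,"jaw": 0},{"tx": 0,"ty": 0,"tz": 0.004,"wx": 0,"wy": 0,"wz": 0,"jaw": 0},{"tx": 0,"ty": 0,"tz": 0.003,"wx": 0,"wy": 0,"wz": 0,"jaw": 0},{"tx": 0,"ty": 0,"tz": 0.002,"wx": 0,"wy": 0,"wz": 0,"jaw": 0}]'

```text
t: 19.2
tcp_pos: [0.6313, -0.0245, 0.1763]
tcp_rot: [0.026, 0.96, -0.098, 0.259]
wrist_force: [-7.9, 1.2, 6.0]
width: -0.0003
grasp_force: 4.8
```

arm_command --deltas '[{"tx": 0,"ty": 0,"tz": 0.002,"wx": 0,"wy": 0,"wz": 0,"jaw": 0},{"tx": 0,"ty": 0,"tz": 0.002,"wx": 0,"wy": 0,"wz": 0,"jaw": 0}]'

```text
t: 19.37
tcp_pos: [0.6332, -0.0249, 0.173]
tcp_rot: [0.026, 0.96, -0.098, 0.259]
wrist_force: [-7.0, 2.0, 5.4]
width: 0.0001
grasp_force: 4.8
```

```bash
python3 chk.py
```

```text
t 19.3667 tip s 0.1986191022930586 off tool [ 0.0042 -0.0003  0.    ] F [-6.9922  1.9916  5.4056] [-0.2226 -0.0609  2.0096  0.0165  0.666   1.5414]
```

arm_command --deltas '[{"tx": 0,"ty": 0,"tz": 0.0015,"wx": 0,"wy": 0,"wz": 0,"jaw": 0},{"tx": 0,"ty": 0,"tz": 0.0015,"wx": 0,"wy": 0,"wz": 0,"jaw": 0}]'

```text
t: 19.53
tcp_pos: [0.6344, -0.0251, 0.1715]
tcp_rot: [0.026, 0.961, -0.098, 0.259]
wrist_force: [-29.9, 5.2, 27.4]
width: 0.0002
grasp_force: 19.4
```

arm_command --deltas '[{"tx": 0,"ty": 0,"tz": 0.0015,"wx": 0,"wy": 0,"wz": 0,"jaw": 0},{"tx": 0,"ty": 0,"tz": 0,"wx": 0,"wy": 0,"wz": 0,"jaw": 0}]'

```text
t: 19.7
tcp_pos: [0.6344, -0.025, 0.1713]
tcp_rot: [0.026, 0.961, -0.097, 0.258]
wrist_force: [-32.7, 4.0, 27.4]
width: -0.0003
grasp_force: 20.0
```

arm_command --deltas '[{"tx": 0,"ty": 0,"tz": 0.0015,"wx": 0,"wy": 0,"wz": 0,"jaw": 0},{"tx": 0,"ty": 0,"tz": 0,"wx": 0,"wy": 0,"wz": 0,"jaw": 0}]'

```text
t: 19.87
tcp_pos: [0.6347, -0.025, 0.1712]
tcp_rot: [0.027, 0.961, -0.097, 0.257]
wrist_force: [-45.4, 5.8, 37.8]
width: -0.0002
grasp_force: 27.8
```

```bash
python3 chk.py
```

```text
t 19.8667 tip s 0.19632869504537323 off tool [ 0.0047 -0.0004 -0.    ] F [-45.4293   5.8193  37.7743] [-0.2218 -0.0531  2.0047  0.0147  0.6668  1.5413]
```

Hard stop at s = 0.196, against 0.195 expected fully home. Backing off along the axis and checking everything.

arm_command --deltas '[{"tx": 0,"ty": 0,"tz": -0.003,"wx": 0,"wy": 0,"wz": 0,"jaw": 0},{"tx": 0,"ty": 0,"tz": -0.005,"wx": 0,"wy": 0,"wz": 0,"jaw": 0},{"tx": 0,"ty": 0,"tz": -0.02,"wx": 0,"wy": 0,"wz": 0,"jaw": 0},{"tx": 0,"ty": 0,"tz": -0.03,"wx": 0,"wy": 0,"wz": 0,"jaw": 0},{"tx": 0,"ty": 0,"tz": -0.03,"wx": 0,"wy": 0,"wz": 0,"jaw": 0},{"tx": 0,"ty": 0,"tz": -0.03,"wx": 0,"wy": 0,"wz": 0,"jaw": 0},{"tx": 0,"ty": 0,"tz": 0,"wx": 0,"wy": 0,"wz": 0,"jaw": 0},{"tx": 0,"ty": 0,"tz": 0,"wx": 0,"wy": 0,"wz": 0,"jaw": 0}]'

```text
t: 20.53
tcp_pos: [0.579, -0.0138, 0.2722]
tcp_rot: [0.026, 0.96, -0.098, 0.262]
wrist_force: [0.1, -0.9, -0.3]
width: -0.0003
grasp_force: 0.0
```

```bash
python3 chk.py; python3 - <<'E'
from h import *
foot=np.array([.6161+.095*.9803,-.0216-.095*.1975,.03]);ax=np.array([-.5*.9803,.5*.1975,.866])
b=grab('top');a=grab('scene');w=grab('wrist')
for n,V in(('w',world(w)),('t',world(b)),('s',world(a))):
    q=V.reshape(-1,3);q=q[np.isfinite(q).all(1)]
    sl=(q-foot)@ax;d=np.linalg.norm((q-foot)-np.outer(sl,ax),axis=1)
    k=sl[(d<.022)&(sl>.15)&(sl<.25)];print(n,len(k),np.histogram(k,np.arange(.15,.25,.005))[0])
for n,V in(('t',world(b)),('s',world(a))): 
    q=V.reshape(-1,3);q=q[(q[:,2]>.036)&(np.hypot(q[:,0]-.484,q[:,1]-.34)<.045)]
    print(n,len(q),(q.min(0)+q.max(0))/2,q[:,2].max()) if len(q) else print(n,0)
A=a['image'][180:380,240:480];B=cv2.resize(w['image'],(400,300))
cv2.imwrite('pics/f.png',np.hstack([cv2.resize(A,(400,333))[:300],B])[...,::-1])
E
```

```text
t 20.5333 tip s 0.312232893716968 off tool [ 0.0057 -0.0004  0.    ] F [ 0.0945 -0.907  -0.3484] [-0.2255 -0.3154  2.0409  0.0151  0.8833  1.5426]
w 1809 [ 197   42   18   21   56   74   56   63 1178  104    0    0    0    0
    0    0    0    0    0]
t 241 [30  7  3  3  4 12  9 10 85 77  1  0  0  0  0  0  0  0  0]
s 323 [39 30 28 32 32 32 32 34 64  0  0  0  0  0  0  0  0  0  0]
t 127 [0.4837 0.339  0.0416] 0.047188228316113134
s 88 [0.4871 0.3366 0.04  ] 0.04393392891664483
```

View pics/f.png

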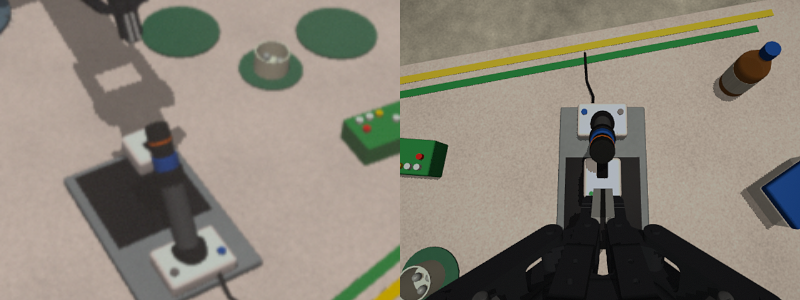

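The column is fully in: the knob top is at s ≈ 0.194, and its collar sits on the outer collar at (165,155) in the left picture. The dish stands on the small mat at (271,62), and the robot is touching nothing. Handing in.

```bash
python3 -c "
from bench import ctrl
print(ctrl.sign_off())"
```

```text
the job is handed in; nothing more can be done
None
```

The dish stands level on the smallest green mat with all three balls in it, both tubes are pushed fully home (inner first), and I handed the job in at about 21 s; sign-off returned no verdict.

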